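Find the bore of a rotor insert under the stacking tray and hold it bore-up

ROBOT

A 6-joint arm with a two-finger parallel gripper is mounted at the origin on the work surface. World frame = base frame: x ahead of the robot, y to its left, z up, the work surface at z = 0. Lengths are in m, angles in rad, forces in N, time in s.
With the tool pointing down it reaches from about 0.3 to 0.775 m from the base axis. Payload 14.6 kg.
Tool frame: the origin (TCP) lies on the front face of the gripper's body, between the roots of the fingers; the fingertips stand 97 mm ahead of it and the grasp point (between the pads) lies 78 mm ahead of it; z points along the fingers, y is the direction in which the jaws open and shut (so a half turn about z gives the same grasp; the last joint's range is limited). The gripper opens to 94 mm and grips with 3 to 60 N. Pads are 16 mm wide; open, the fingers measure 119 mm over their backs; the gripper's body (75 mm by 177 mm) begins 78 mm behind the grasp point.
Start: joints at [1.043, 0.3, 1.521, -0, 1.321, -0.067], TCP at [0.245, 0.493, 0.303] pointing down, gripper open.
Joint ranges: [-3.03, 3.03], [-0.79, 2.21], [0.23, 2.52], [-1.04, 4.18], [0, 3.07], [-2.55, 2.55]. Speed limits (rad/s): [2.22, 2.22, 2.57, 3.14, 3.14, 3.14].

INTERFACE

Orientations are given as [roll, pitch, yaw] about the fixed x, y, z axes, in that order (R = Rz(yaw) Ry(pitch) Rx(roll)).
In Python, from station import ctrl gives the robot as it stands. The module is installed in compiled form; this text tells all that it offers.
- The arm moves only by the shell command python3 -m pendant 'ROWS' [FORCE]. ROWS is JSON, a list of rows, each an object of numbers: "rx", "ry", "rz": the turn, a rotation vector about the tool's x, y, z each as a share of 4 degrees, from -1 to 1; "tx", "ty", "tz": the shift along the tool's x, y, z each as a share of 0.04 m, from -1 to 1; "grip": the gripper command: -1 is fully open, 1 is shut, values between are in proportion. A call has 1 to 8 rows; each row shifts and turns the pose as measured when the row begins, along the tool's axes as they then stand; what a row does not reach is not made up. A row lasts 1/12 s, in which the tool goes at most 41.7 mm and 7.16 degrees, less where a joint would pass 70% of its speed; a pose out of reach is approached as far as the arm can. A call with a number of a shift or a turn outside -1 to 1 is refused whole. A call with a gripper value outside its range is refused whole. The fingers move at their own pace and stop on an object; FORCE is the grip in N (left out, the last holds). Time passes only in rows, so rows that do not move let the fingers close. It gives the time, the measured TCP pose, the force and the opening at its end, in the units of the state.
- ctrl.get_obs(): the state, without advancing time (a new reading comes with each control period).
- ctrl.camera(name): name is "scene" or "top" or "wrist"; returns a dict with "pixels" (400x640x3 uint8, blue, green, red), "fx", "fy", "cx", "cy" (pixels), "world_from_camera" (4x4, takes a point from camera to world coordinates). Camera axes: x right, y up, looking along -z (the intrinsics and any distortion apply to the point x, -y, -z); pixel columns grow to the right and rows downward; lengths in m; the calibration is good to about 2 mm. The wrist camera is an equidistant fisheye: a pixel r from the principal point sees the ray r / f radians off the axis. A picture is of the moment at which its call begins. There is no depth.
- ctrl.hand_in(): hands the job in, once; it reports no verdict.
The state is a dict: "time_s": time; "qpos": joint angles; "joint_vel": joint speeds; "tau": joint torques, N m; "ee_pos": TCP position; "eef_rot": TCP orientation; "force": force on the tool from outside, world axes, zero at the start; "moment": the same for the moment, N m; "grip_width": finger opening in m.
Only numpy, scipy, OpenCV 4.12 (cv2) and the standard library are available. Lean on these libraries where they do the work, as an engineer would, in place of code of your own. Each camera call takes 0.05 s, during which the arm holds its last target.

TASK

Lift the white stacking tray off the pile by its orange handle and stand it, upright and let go, in the middle of the green mat. Then take the blue rotor insert that was lying under it, find out which of its ends has the deep blind bore (the other end has only a shallow recess) and turn it so that the bore points straight up, ready for a tube. Finish while still holding the insert like that in the gripper, still and with its lower end at least 15 cm above the bench, touching nothing else, and leave the other things on the bench where they are.

Things in the scene. Friction and masses are not known exactly. Their poses are not given: they have to be found in the camera images.
- base_tray: Fixed low steel tray at the bottom of the pile, 214 x 184 mm (x, y), a solid plinth whose floor lies 30 mm above the bench, with a rim 4 mm thick that rises 8 mm above that floor (inside 202 x 172 mm). Origin: centre of its underside, on the bench; z up. It may stand to the left or the right of the robot, turned a little.
- top_tray: White stacking tray, 180 x 150 mm (x, y), about 0.35 kg, loose, in the base tray on four legs (12 mm thick, 54 mm long, at x = +-80, y = +-65 mm). Top of its deck 58 mm above the feet, rim 12 mm high. Orange upright grip plate in the middle: 70 mm along x, 12 mm thick along y, 45 mm high above the deck (top 103 mm above the feet). Origin: centre at foot level, z up.
- tray_handle (a point): Point in the orange grip plate of the stacking tray, on its centre line, 30 mm above the deck (88 mm above the feet, 15 mm below the plate's top). Axes as the stacking tray's: pinch it across y (12 mm).
- insert: Blue square insert, 70 mm long (x), 40 x 40 mm, about 0.18 kg, lying in the base tray under the stacking tray, pointing many ways. +x end: blind bore, 18 mm wide, 50 mm deep (the lighter end); -x end: recess of the same width, 4 mm deep. Origin: middle of the long face it first lies on; x runs along it to the bore, z up at the start (its centre is 20 mm along z). Bore-up: x points up.
- bore_mouth (a point): Centre of the insert's bored end face (35 mm from the insert's middle along its x axis).
- mat: Fixed flat green mat, 240 x 220 mm (x, y), 4 mm thick, the place for the stacking tray. Origin: centre of its underside. It lies on the other side of the robot from the pile, turned a little.
- tube_rack: White rack of capped tubes, 60 x 165 mm, 109 mm high, loose, to be left alone. Origin: centre of its underside.
- reagent: Amber bottle, 72 mm diameter, 120 mm high, loose, to be left alone. Origin: centre of its underside.
- jar: Glass jar with red cap, 64 mm diameter, 80 mm high, loose, to be left alone. Origin: centre of its underside.
- beaker: Glass beaker, 70 mm diameter, 85 mm high, loose, to be left alone. Origin: centre of its underside.
- tip_box: Clear and blue pipette tip box, 88 x 123 mm, 53 mm high, loose, to be left alone. Origin: centre of its underside.
- timer: White bench timer, 60 x 70 mm, 22 mm high, loose, to be left alone. Origin: centre of its underside.
Things that resemble listed ones, but are neither listed nor needed, are in the scene too. Leave any pink or turquoise look-alike of the top_tray alone.

How it is judged:
By the outcome, as a careful person would: the job done as asked, in the order asked, and still so for the second after the job is handed in, while the arm keeps its last pose, push and grip.
It also fails if it takes over 53 s, if anything falls off the work surface, if the arm or the gripper's body presses on something with over 40 N, if the wrist force passes 120 N, or if a joint passes its speed limit or range.

## Working session

There is one attempt and no reset: what is moved stays moved. The work goes in short steps, Python scripts to look and compute and a shell command to move; the robot and the scene stay as the last step left them, time stands still between calls to the robot, and variables do not carry over. Pictures are saved under pics/ and viewed, and the job is handed in when it is done.

```bash
mkdir -p pics; ls; cat > h.py <<'E'
import numpy as np, cv2
from station import ctrl
def snap(n,fn):
    c=ctrl.camera(n); cv2.imwrite('pics/'+fn+'.png',c['pixels']); np.savez('pics/'+fn+'.npz',**c); return c
E
python3 - <<'E'
from h import *
for n in('scene','top','wrist'):
    c=snap(n,n+'0'); print(n,{k:np.round(v,3) for k,v in c.items() if k!='pixels'})
print(ctrl.get_obs())
E
```

```text
pics
scene {'fx': np.float64(370.678), 'fy': np.float64(370.678), 'cx': np.float64(316.512), 'cy': np.float64(197.598), 'world_from_camera': array([[-0.805, -0.406,  0.433,  1.001],
       [ 0.594, -0.525,  0.61 ,  0.693],
       [-0.021,  0.748,  0.663,  0.876],
       [ 0.   ,  0.   ,  0.   ,  1.   ]])}
top {'fx': np.float64(388.931), 'fy': np.float64(388.931), 'cx': np.float64(315.022), 'cy': np.float64(202.674), 'world_from_camera': array([[ 0.006,  0.998, -0.06 ,  0.436],
       [-1.   ,  0.006,  0.01 ,  0.   ],
       [ 0.01 ,  0.06 ,  0.998,  1.417],
       [ 0.   ,  0.   ,  0.   ,  1.   ]])}
wrist {'fx': np.float64(309.707), 'fy': np.float64(309.707), 'cx': np.float64(320.195), 'cy': np.float64(195.806), 'world_from_camera': array([[ 0.446, -0.86 , -0.248,  0.172],
       [ 0.895,  0.428,  0.124,  0.529],
       [-0.   , -0.277,  0.961,  0.383],
       [ 0.   ,  0.   ,  0.   ,  1.   ]])}
{'time_s': 0.15, 'qpos': array([ 1.04341514e+00,  3.00361489e-01,  1.52140871e+00,  1.93495626e-05,
        1.32068582e+00, -6.66287589e-02]), 'joint_vel': array([-1.99529121e-04, -1.19653532e-03, -1.79812211e-03,  1.58501037e-03,
       -2.03018691e-05, -9.92957845e-04]), 'tau': array([ 2.22923634e-03, -5.31955290e+01, -3.52818918e+01,  7.08031515e-02,
        2.36147008e-02, -7.13002692e-05]), 'ee_pos': array([0.24450507, 0.49255054, 0.30221934]), 'eef_rot': array([-3.14073246e+00, -7.61839455e-05,  2.68083540e+00]), 'force': array([-0.75518989, -0.07654614,  0.42768974]), 'moment': array([ 0.09335438, -0.01737518, -0.00134171]), 'grip_width': 0.09412478646644247}
```

View pics/scene0.png

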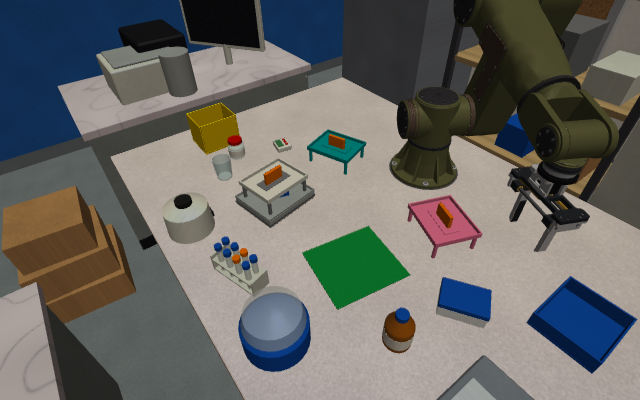

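View pics/top0.png

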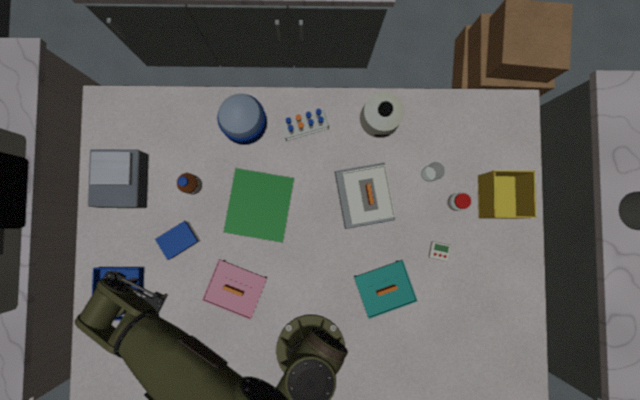

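View pics/wrist0.png

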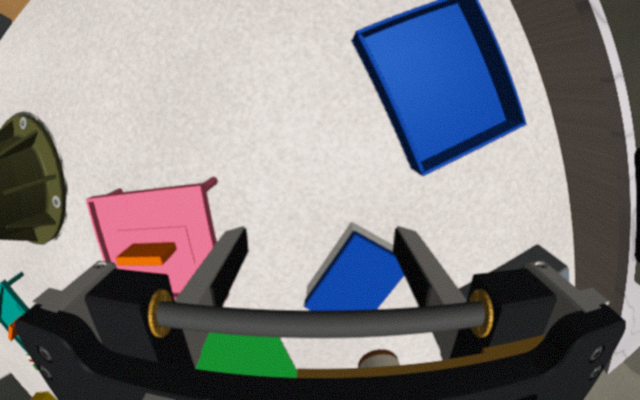

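The pile (grey base, white tray, orange handle) is at top-view pixel (368,194), on the robot's right. The green mat is at (260,205). The pink and turquoise look-alikes are at (236,290) and (386,289).

```bash
cat >> h.py <<'E'
from scipy.spatial.transform import Rotation as Ro
def load(fn): return dict(np.load('pics/'+fn+'.npz'))
def ray(c,uv,fish=False):
    uv=np.atleast_2d(uv).astype(float)
    a=(uv[:,0]-c['cx'])/c['fx']; b=(uv[:,1]-c['cy'])/c['fy']
    if fish:
        r=np.hypot(a,b)+1e-12; d=np.stack([a/r*np.sin(r),-b/r*np.sin(r),-np.cos(r)],1)
    else: d=np.stack([a,-b,-np.ones_like(a)],1)
    W=c['world_from_camera']; return W[:3,3], d@W[:3,:3].T
def plane(c,uv,z,fish=False):
    o,d=ray(c,uv,fish); return o+d*((z-o[2])/d[:,2])[:,None]
def proj(c,P,fish=False):
    W=c['world_from_camera']; p=(np.atleast_2d(P)-W[:3,3])@W[:3,:3]
    x,y,z=p[:,0],-p[:,1],-p[:,2]
    if fish:
        th=np.arctan2(np.hypot(x,y),z); s=th/np.hypot(x,y); return np.stack([c['cx']+c['fx']*x*s,c['cy']+c['fy']*y*s],1)
    return np.stack([c['cx']+c['fx']*x/z,c['cy']+c['fy']*y/z],1)
def tri(c1,u1,c2,u2):
    o1,d1=ray(c1,u1);o2,d2=ray(c2,u2);d1=d1[0]/np.linalg.norm(d1);d2=d2[0]/np.linalg.norm(d2)
    t=np.linalg.lstsq(np.stack([d1,-d2],1),o2-o1,rcond=None)[0]
    p,q=o1+t[0]*d1,o2+t[1]*d2; return (p+q)/2,np.linalg.norm(p-q)
def blobs(m,amin=15):
    n,l,s,ce=cv2.connectedComponentsWithStats(m.astype(np.uint8)); return [(s[i,4],ce[i],l==i) for i in range(1,n) if s[i,4]>=amin]
E
python3 - <<'E'
from h import *
for n in('top0','scene0'):
    c=load(n);hsv=cv2.cvtColor(c['pixels'],cv2.COLOR_BGR2HSV);H,S,V=cv2.split(hsv)
    print(n)
    for a,ce,m in blobs((H>50)&(H<75)&(S>120)&(V>50),500):
        pts=plane(c,np.argwhere(m)[:,::-1],.004)[:,:2]
        r=cv2.minAreaRect(pts.astype(np.float32)*1000)
        print('mat',a,ce.round(1),r)
    for a,ce,m in blobs((H>4)&(H<18)&(S>190)&(V>120),12):
        pts=plane(c,np.argwhere(m)[:,::-1],.133)[:,:2]
        print('orange',a,ce.round(1),cv2.minAreaRect(pts.astype(np.float32)*1000))
c=load('top0')
im=c['pixels'][140:250,310:430]; cv2.imwrite('pics/topz.png',cv2.resize(im,None,fx=5,fy=5,interpolation=cv2.INTER_CUBIC))
c=load('scene0')
im=c['pixels'][140:230,220:330]; cv2.imwrite('pics/scz.png',cv2.resize(im,None,fx=6,fy=6,interpolation=cv2.INTER_CUBIC))
E
```

```text
top0
mat 3514 [258.8 204.4] ((512.2894287109375, 191.57247924804688), (209.94406127929688, 230.80227661132812), 80.71348571777344)
scene0
mat 4830 [354.2 266.2] ((516.0054321289062, 192.98106384277344), (218.94546508789062, 238.36349487304688), 80.5892562866211)
orange 28 [337. 137.] ((254.66639709472656, -217.6717987060547), (11.36799144744873, 62.385658264160156), 18.214916229248047)
orange 55 [272.  170.1] ((549.4493408203125, -191.04327392578125), (67.47132873535156, 14.573033332824707), 10.64286994934082)
orange 75 [446.9 213. ] ((261.31793212890625, 294.7876281738281), (94.32376861572266, 19.011980056762695), 57.760704040527344)
orange 42 [243.1 251.3] ((793.7756958007812, 64.38151550292969), (28.57630157470703, 15.612104415893555), 61.703006744384766)
orange 45 [235.6 257.9] ((819.227783203125, 70.12732696533203), (21.967275619506836, 18.96748924255371), 40.16329574584961)
```

View pics/topz.png

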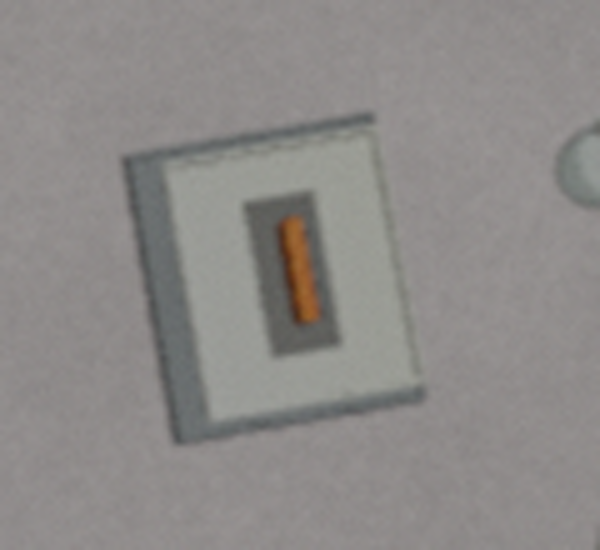

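View pics/scz.png

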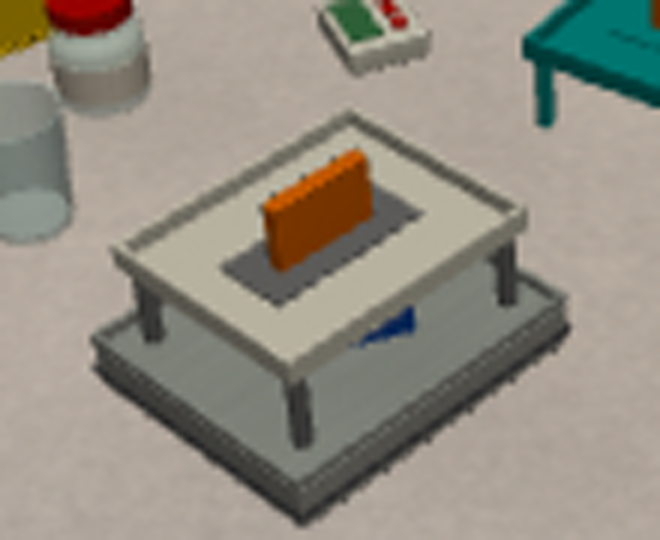

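```bash
python3 - <<'E'
from h import *
c=load('top0');H,S,V=cv2.split(cv2.cvtColor(c['pixels'],cv2.COLOR_BGR2HSV))
for a,ce,m in blobs((H>3)&(H<20)&(S>120)&(V>60),12):
    if abs(ce[0]-369)<15 and abs(ce[1]-193)<15:
        uv=np.argwhere(m)[:,::-1]
        r=cv2.minAreaRect(uv.astype(np.float32)); print(a,ce,r)
        print(cv2.minAreaRect((plane(c,uv,.133)[:,:2]*1000).astype(np.float32)))
for a,ce,m in blobs((H>40)&(H<85)&(S>80)&(V>30),500):
    print('mat',ce,cv2.minAreaRect((plane(c,np.argwhere(m)[:,::-1],.004)[:,:2]*1000).astype(np.float32)), plane(c,np.argwhere(m)[:,::-1],.004).mean(0))
# corners of handle top in both views (zoom px): top (281,215)-(305,215)... ; scene top edge
T=lambda x,y:(310+x/5-.4,140+y/5-.4)
S_=lambda x,y:(220+x/6-.4,140+y/6-.4)
s=load('scene0')
# plate top corners: scene left front (278,208)?, right (366,158)
for t,ss in (((293,217),(272,201)),((308,322),(364,156))):
    print(tri(c,[T(*t)],s,[S_(*ss)]))
# tray rim corners, z=.03+.07=.10
for p in((165,163),(373,128),(423,388),(212,420)): print('tray',plane(c,[T(*p)],.10)[0].round(4))
for p in((115,255),(350,118),(525,215),(290,368)): print('trayS',plane(s,[S_(*p)],.10)[0].round(4))
for p in((125,157),(373,115),(426,392),(180,443)): print('base',plane(c,[T(*p)],.038)[0].round(4))
E
```

```text
96 [369.17708333 193.6875    ] ((369.1153869628906, 193.57693481445312), (19.611610412597656, 4.706786632537842), 78.69007110595703)
((544.716796875, -191.75430297851562), (65.12388610839844, 15.676932334899902), 11.147468566894531)
mat [258.5043273  204.89798059] ((512.4161376953125, 191.53848266601562), (214.74835205078125, 234.77073669433594), 80.57283020019531) [0.51177119 0.19158063 0.004     ]
(array([ 0.57920482, -0.18812665,  0.13600168]), np.float64(0.0008595523717857623))
(array([ 0.51135237, -0.20004816,  0.12821348]), np.float64(0.002447639735239472))
tray [ 0.62   -0.1063  0.1   ]
tray [ 0.6451 -0.2486  0.1   ]
tray [ 0.4676 -0.2817  0.1   ]
tray [ 0.4451 -0.1384  0.1   ]
trayS [ 0.6526 -0.2421  0.1   ]
trayS [ 0.4801 -0.2721  0.1   ]
trayS [ 0.4517 -0.1312  0.1   ]
trayS [ 0.6236 -0.1013  0.1   ]
base [ 0.6328 -0.0827  0.038 ]
base [ 0.6643 -0.2604  0.038 ]
base [ 0.4662 -0.2971  0.038 ]
base [ 0.4291 -0.1222  0.038 ]
```

```bash
cat >> h.py <<'E'
import json
from scipy.spatial.transform import Slerp
def Rdown(ydeg): # tool z down, tool y at world angle ydeg
    a=np.radians(ydeg); y=np.array([np.cos(a),np.sin(a),0]); z=np.array([0,0,-1.]); return np.stack([np.cross(y,z),y,z],1)
def plan(p1,R1,N,nd=2):
    o=ctrl.get_obs();p0=o['ee_pos'];R0=Ro.from_euler('xyz',o['eef_rot'])
    R1=Ro.from_matrix(R1) if R1 is not None else R0
    rv=(R0.inv()*R1).as_rotvec()
    print('from',p0.round(4),'turn(tool)deg',np.degrees(rv).round(1),'dist',np.linalg.norm(p1-p0).round(3), 'q',o['qpos'].round(2),'t',o['time_s'])
    for k in range(N):
        R=R0*Ro.from_rotvec(rv*k/N); d=R.inv().apply((np.array(p1)-p0)/N)/.04; w=np.degrees(rv)/N/4
        if np.abs(np.r_[d,w]).max()>1: print('OVER')
        print(k,'t',d.round(nd),'r',w.round(nd))
E
python3 - <<'E'
from h import *
plan(np.array([.52,-.185,.285]),Rdown(-79.0),36)
E
```

```text
from [0.2445 0.4926 0.3022] turn(tool)deg [-0.000e+00  1.000e-01  1.426e+02] dist 0.732 q [ 1.04  0.3   1.52  0.    1.32 -0.07] t 0.15
0 t [-0.38 -0.34  0.01] r [-0.    0.    0.99]
1 t [-0.4  -0.31  0.01] r [-0.    0.    0.99]
2 t [-0.42 -0.28  0.01] r [-0.    0.    0.99]
3 t [-0.44 -0.25  0.01] r [-0.    0.    0.99]
4 t [-0.46 -0.22  0.01] r [-0.    0.    0.99]
5 t [-0.47 -0.19  0.01] r [-0.    0.    0.99]
6 t [-0.48 -0.15  0.01] r [-0.    0.    0.99]
7 t [-0.49 -0.12  0.01] r [-0.    0.    0.99]
8 t [-0.5  -0.09  0.01] r [-0.    0.    0.99]
9 t [-0.51 -0.05  0.01] r [-0.    0.    0.99]
10 t [-0.51 -0.02  0.01] r [-0.    0.    0.99]
11 t [-0.51  0.02  0.01] r [-0.    0.    0.99]
12 t [-0.51  0.05  0.01] r [-0.    0.    0.99]
13 t [-0.5   0.09  0.01] r [-0.    0.    0.99]
14 t [-0.49  0.12  0.01] r [-0.    0.    0.99]
15 t [-0.48  0.16  0.01] r [-0.    0.    0.99]
16 t [-0.47  0.19  0.01] r [-0.    0.    0.99]
17 t [-0.46  0.22  0.01] r [-0.    0.    0.99]
18 t [-0.44  0.25  0.01] r [-0.    0.    0.99]
19 t [-0.42  0.28  0.01] r [-0.    0.    0.99]
20 t [-0.4   0.31  0.01] r [-0.    0.    0.99]
21 t [-0.38  0.34  0.01] r [-0.    0.    0.99]
22 t [-0.35  0.36  0.01] r [-0.    0.    0.99]
23 t [-0.33  0.39  0.01] r [-0.    0.    0.99]
24 t [-0.3   0.41  0.01] r [-0.    0.    0.99]
25 t [-0.27  0.43  0.01] r [-0.    0.    0.99]
26 t [-0.24  0.45  0.01] r [-0.    0.    0.99]
27 t [-0.21  0.46  0.01] r [-0.    0.    0.99]
28 t [-0.18  0.48  0.01] r [-0.    0.    0.99]
29 t [-0.15  0.49  0.01] r [-0.    0.    0.99]
30 t [-0.11  0.5   0.01] r [-0.    0.    0.99]
31 t [-0.08  0.5   0.01] r [-0.    0.    0.99]
32 t [-0.04  0.51  0.01] r [-0.    0.    0.99]
33 t [-0.01  0.51  0.01] r [-0.    0.    0.99]
34 t [0.03 0.51 0.01] r [-0.    0.    0.99]
35 t [0.06 0.5  0.01] r [-0.    0.    0.99]
```

```bash
python3 -m pendant '[{"tx":-0.38,"ty":-0.34,"rz":1,"grip":-1},{"tx":-0.4,"ty":-0.31,"rz":1,"grip":-1},{"tx":-0.42,"ty":-0.28,"rz":1,"grip":-1},{"tx":-0.44,"ty":-0.25,"rz":1,"grip":-1},{"tx":-0.46,"ty":-0.22,"rz":1,"grip":-1},{"tx":-0.47,"ty":-0.18,"rz":1,"grip":-1},{"tx":-0.48,"ty":-0.15,"rz":1,"grip":-1},{"tx":-0.49,"ty":-0.12,"rz":1,"grip":-1}]'; python3 - <<'E'
from h import *
plan(np.array([.52,-.185,.285]),Rdown(-79.0),29)
E
```

```text
from [0.2445 0.4926 0.3022] turn(tool)deg [-0.000e+00  1.000e-01  1.426e+02] dist 0.732 q [ 1.04  0.3   1.52  0.    1.32 -0.07] t 0.15
OVER
0 t [-0.47 -0.42  0.02] r [-0.    0.    1.23]
OVER
1 t [-0.51 -0.38  0.02] r [-0.    0.    1.23]
OVER
2 t [-0.54 -0.33  0.02] r [-0.    0.    1.23]
OVER
3 t [-0.56 -0.28  0.02] r [-0.    0.    1.23]
OVER
4 t [-0.59 -0.23  0.02] r [-0.    0.    1.23]
OVER
5 t [-0.6  -0.18  0.02] r [-0.    0.    1.23]
OVER
6 t [-0.62 -0.13  0.02] r [-0.    0.    1.23]
OVER
7 t [-0.63 -0.08  0.01] r [-0.    0.    1.23]
OVER
8 t [-0.63 -0.02  0.01] r [-0.    0.    1.23]
OVER
9 t [-0.63  0.03  0.01] r [-0.    0.    1.23]
OVER
10 t [-0.62  0.08  0.01] r [-0.    0.    1.23]
OVER
11 t [-0.62  0.14  0.01] r [-0.    0.    1.23]
OVER
12 t [-0.6   0.19  0.01] r [-0.    0.    1.23]
OVER
13 t [-0.58  0.24  0.01] r [-0.    0.    1.23]
OVER
14 t [-0.56  0.29  0.01] r [-0.    0.    1.23]
OVER
15 t [-0.53  0.34  0.01] r [-0.    0.    1.23]
OVER
16 t [-0.5   0.38  0.01] r [-0.    0.    1.23]
OVER
17 t [-0.47  0.42  0.01] r [-0.    0.    1.23]
OVER
18 t [-0.43  0.46  0.01] r [-0.    0.    1.23]
OVER
19 t [-0.39  0.5   0.01] r [-0.    0.    1.23]
OVER
20 t [-0.34  0.53  0.01] r [-0.    0.    1.23]
OVER
21 t [-0.3   0.56  0.01] r [-0.    0.    1.23]
OVER
22 t [-0.25  0.58  0.01] r [-0.    0.    1.23]
OVER
23 t [-0.2   0.6   0.01] r [-0.    0.    1.23]
OVER
24 t [-0.15  0.61  0.01] r [-0.    0.    1.23]
OVER
25 t [-0.09  0.62  0.01] r [-0.    0.    1.23]
OVER
26 t [-0.04  0.63  0.01] r [-0.    0.    1.23]
OVER
27 t [0.01 0.63 0.01] r [-0.    0.    1.23]
OVER
28 t [0.07 0.63 0.01] r [-0.    0.    1.23]$[0]: bad value
```

```bash
sed -i "s/print('OVER')/ov=1/" h.py; python3 -m pendant '[{"rx":0,"ry":0,"rz":0.99,"tx":-0.38,"ty":-0.34,"tz":0,"grip":-1}]'; echo; python3 -m pendant --help
```

```text
time_s: 0.23
ee_pos: [0.2513, 0.4748, 0.3018]
eef_rot: [-3.14, -0.0, 2.614]
force: [0.3, -0.7, 0.1]
grip_width: 0.094
invalid input: not JSON, or not a number
```

All keys are required in each row.

```bash
python3 -m pendant '[{"rx":0,"ry":0,"rz":1,"tx":-0.4,"ty":-0.31,"tz":0,"grip":-1},{"rx":0,"ry":0,"rz":1,"tx":-0.42,"ty":-0.28,"tz":0,"grip":-1},{"rx":0,"ry":0,"rz":1,"tx":-0.44,"ty":-0.25,"tz":0,"grip":-1},{"rx":0,"ry":0,"rz":1,"tx":-0.46,"ty":-0.22,"tz":0,"grip":-1},{"rx":0,"ry":0,"rz":1,"tx":-0.47,"ty":-0.18,"tz":0,"grip":-1},{"rx":0,"ry":0,"rz":1,"tx":-0.48,"ty":-0.15,"tz":0,"grip":-1},{"rx":0,"ry":0,"rz":1,"tx":-0.49,"ty":-0.12,"tz":0,"grip":-1},{"rx":0,"ry":0,"rz":1,"tx":-0.5,"ty":-0.09,"tz":0,"grip":-1}]'; python3 - <<'E'
from h import *
plan(np.array([.52,-.185,.285]),Rdown(-79.0),30)
E
```

```text
time_s: 0.9
ee_pos: [0.3117, 0.3176, 0.2997]
eef_rot: [-3.137, 0.002, 2.031]
force: [0.2, -0.4, -0.3]
grip_width: 0.0939
from [0.3117 0.3176 0.2997] turn(tool)deg [-1.000e-01  4.000e-01  1.054e+02] dist 0.544 q [ 0.71  0.07  1.8  -0.    1.28  0.25] t 0.9
0 t [-0.45 -0.03  0.01] r [-0.    0.    0.88]
1 t [-0.45 -0.    0.01] r [-0.    0.    0.88]
2 t [-0.45  0.03  0.01] r [-0.    0.    0.88]
3 t [-0.45  0.05  0.01] r [-0.    0.    0.88]
4 t [-0.45  0.08  0.01] r [-0.    0.    0.88]
5 t [-0.44  0.11  0.01] r [-0.    0.    0.88]
6 t [-0.43  0.13  0.01] r [-0.    0.    0.88]
7 t [-0.42  0.16  0.01] r [-0.    0.    0.88]
8 t [-0.41  0.19  0.01] r [-0.    0.    0.88]
9 t [-0.4   0.21  0.01] r [-0.    0.    0.88]
10 t [-0.39  0.24  0.01] r [-0.    0.    0.88]
11 t [-0.37  0.26  0.01] r [-0.    0.    0.88]
12 t [-0.36  0.28  0.01] r [-0.    0.    0.88]
13 t [-0.34  0.3   0.01] r [-0.    0.    0.88]
14 t [-0.32  0.32  0.01] r [-0.    0.    0.88]
15 t [-0.3   0.34  0.01] r [-0.    0.    0.88]
16 t [-0.28  0.36  0.01] r [-0.    0.    0.88]
17 t [-0.25  0.38  0.01] r [-0.    0.    0.88]
18 t [-0.23  0.39  0.01] r [-0.    0.    0.88]
19 t [-0.21  0.4   0.01] r [-0.    0.    0.88]
20 t [-0.18  0.42  0.01] r [-0.    0.    0.88]
21 t [-0.16  0.43  0.01] r [-0.    0.    0.88]
22 t [-0.13  0.43  0.01] r [-0.    0.    0.88]
23 t [-0.1   0.44  0.01] r [-0.    0.    0.88]
24 t [-0.08  0.45  0.01] r [-0.    0.    0.88]
25 t [-0.05  0.45  0.01] r [-0.    0.    0.88]
26 t [-0.02  0.45  0.01] r [-0.    0.    0.88]
27 t [0.01 0.45 0.01] r [-0.    0.    0.88]
28 t [0.04 0.45 0.01] r [-0.    0.    0.88]
29 t [0.06 0.45 0.01] r [-0.    0.    0.88]
```

```bash
python3 -m pendant '[{"rx":0,"ry":0,"rz":0.9,"tx":-0.46,"ty":-0.02,"tz":0.01,"grip":-1},{"rx":0,"ry":0,"rz":0.9,"tx":-0.46,"ty":0,"tz":0.01,"grip":-1},{"rx":0,"ry":0,"rz":0.9,"tx":-0.46,"ty":0.03,"tz":0.01,"grip":-1},{"rx":0,"ry":0,"rz":0.9,"tx":-0.46,"ty":0.05,"tz":0.01,"grip":-1},{"rx":0,"ry":0,"rz":0.9,"tx":-0.46,"ty":0.08,"tz":0.01,"grip":-1},{"rx":0,"ry":0,"rz":0.9,"tx":-0.45,"ty":0.11,"tz":0.01,"grip":-1},{"rx":0,"ry":0,"rz":0.9,"tx":-0.44,"ty":0.14,"tz":0.01,"grip":-1},{"rx":0,"ry":0,"rz":0.9,"tx":-0.43,"ty":0.17,"tz":0.01,"grip":-1}]' && python3 -m pendant '[{"rx":0,"ry":0,"rz":0.9,"tx":-0.42,"ty":0.19,"tz":0.01,"grip":-1},{"rx":0,"ry":0,"rz":0.9,"tx":-0.41,"ty":0.22,"tz":0.01,"grip":-1},{"rx":0,"ry":0,"rz":0.9,"tx":-0.4,"ty":0.24,"tz":0.01,"grip":-1},{"rx":0,"ry":0,"rz":0.9,"tx":-0.38,"ty":0.27,"tz":0.01,"grip":-1},{"rx":0,"ry":0,"rz":0.9,"tx":-0.36,"ty":0.29,"tz":0.01,"grip":-1},{"rx":0,"ry":0,"rz":0.9,"tx":-0.34,"ty":0.31,"tz":0.01,"grip":-1},{"rx":0,"ry":0,"rz":0.9,"tx":-0.32,"ty":0.33,"tz":0.01,"grip":-1},{"rx":0,"ry":0,"rz":0.9,"tx":-0.3,"ty":0.35,"tz":0.01,"grip":-1}]'; python3 - <<'E'
from h import *
plan(np.array([.52,-.185,.285]),Rdown(-79.0),15)
E
```

```text
time_s: 1.57
ee_pos: [0.368, 0.1725, 0.2961]
eef_rot: [-3.137, 0.005, 1.502]
force: [0.0, -0.1, 1.2]
grip_width: 0.0946
time_s: 2.23
ee_pos: [0.419, 0.0255, 0.2926]
eef_rot: [-3.139, 0.008, 0.973]
force: [-0.2, 0.1, 0.7]
grip_width: 0.0938
from [0.419  0.0255 0.2926] turn(tool)deg [ 0.1  0.5 44.8] dist 0.234 q [-0.02  0.02  1.87 -0.01  1.26  0.57] t 2.2333
0 t [-0.2   0.34  0.01] r [0.   0.01 0.75]
1 t [-0.18  0.35  0.01] r [0.   0.01 0.75]
2 t [-0.16  0.36  0.01] r [0.   0.01 0.75]
3 t [-0.14  0.36  0.01] r [0.   0.01 0.75]
4 t [-0.12  0.37  0.01] r [0.   0.01 0.75]
5 t [-0.1   0.38  0.01] r [0.   0.01 0.75]
6 t [-0.08  0.38  0.01] r [0.   0.01 0.75]
7 t [-0.06  0.38  0.01] r [0.   0.01 0.75]
8 t [-0.04  0.39  0.01] r [0.   0.01 0.75]
9 t [-0.02  0.39  0.01] r [0.   0.01 0.75]
10 t [-0.    0.39  0.01] r [0.   0.01 0.75]
11 t [0.02 0.39 0.01] r [0.   0.01 0.75]
12 t [0.04 0.39 0.01] r [0.   0.01 0.75]
13 t [0.06 0.38 0.01] r [0.   0.01 0.75]
14 t [0.08 0.38 0.01] r [0.   0.01 0.75]
```

```bash
python3 -m pendant '[{"rx":0,"ry":0.01,"rz":0.75,"tx":-0.2,"ty":0.34,"tz":0.01,"grip":-1},{"rx":0,"ry":0.01,"rz":0.75,"tx":-0.18,"ty":0.35,"tz":0.01,"grip":-1},{"rx":0,"ry":0.01,"rz":0.75,"tx":-0.16,"ty":0.36,"tz":0.01,"grip":-1},{"rx":0,"ry":0.01,"rz":0.75,"tx":-0.14,"ty":0.36,"tz":0.01,"grip":-1},{"rx":0,"ry":0.01,"rz":0.75,"tx":-0.12,"ty":0.37,"tz":0.01,"grip":-1},{"rx":0,"ry":0.01,"rz":0.75,"tx":-0.1,"ty":0.38,"tz":0.01,"grip":-1},{"rx":0,"ry":0.01,"rz":0.75,"tx":-0.08,"ty":0.38,"tz":0.01,"grip":-1},{"rx":0,"ry":0.01,"rz":0.75,"tx":-0.06,"ty":0.38,"tz":0.01,"grip":-1}]' && python3 -m pendant '[{"rx":0,"ry":0.01,"rz":0.75,"tx":-0.04,"ty":0.39,"tz":0.01,"grip":-1},{"rx":0,"ry":0.01,"rz":0.75,"tx":-0.02,"ty":0.39,"tz":0.01,"grip":-1},{"rx":0,"ry":0.01,"rz":0.75,"tx":0,"ty":0.39,"tz":0.01,"grip":-1},{"rx":0,"ry":0.01,"rz":0.75,"tx":0.02,"ty":0.39,"tz":0.01,"grip":-1},{"rx":0,"ry":0.01,"rz":0.75,"tx":0.04,"ty":0.39,"tz":0.01,"grip":-1},{"rx":0,"ry":0.01,"rz":0.75,"tx":0.06,"ty":0.39,"tz":0.01,"grip":-1},{"rx":0,"ry":0.01,"rz":0.75,"tx":0.08,"ty":0.39,"tz":0.01,"grip":-1},{"rx":0,"ry":0,"rz":0,"tx":0,"ty":0,"tz":0,"grip":-1}]'; python3 - <<'E'
from h import *
c=snap('wrist','wrist1')
plan(np.array([.52,-.185,.285]),Rdown(-79.0),1)
E
```

```text
time_s: 2.9
ee_pos: [0.4732, -0.0947, 0.2883]
eef_rot: [-3.14, 0.004, 0.53]
force: [0.1, 0.7, 0.3]
grip_width: 0.0942
time_s: 3.57
ee_pos: [0.5193, -0.2025, 0.2829]
eef_rot: [-3.139, 0.002, 0.14]
force: [-0.5, 0.2, -0.3]
grip_width: 0.0938
from [ 0.5189 -0.2014  0.2828] turn(tool)deg [-0.2  0.2 -2.8] dist 0.017 q [-0.44  0.33  1.53  0.    1.29  0.99] t 3.6167
0 t [ 0.09 -0.4  -0.05] r [-0.05  0.04 -0.7 ]
```

View pics/wrist1.png

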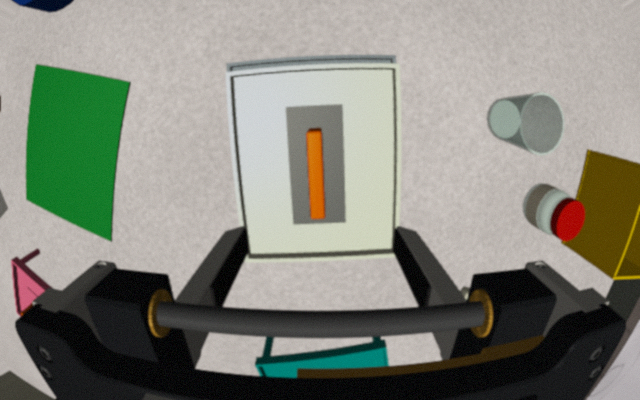

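Wrist view: the tray is directly ahead and the handle plate runs from (315,130) to (318,218).

```bash
python3 - <<'E'
from h import *
c=load('wrist1');H,S,V=cv2.split(cv2.cvtColor(c['pixels'],cv2.COLOR_BGR2HSV))
print(c['world_from_camera'].round(3))
for a,ce,m in blobs((H>3)&(H<20)&(S>150)&(V>60),200):
    uv=np.argwhere(m)[:,::-1]
    if ce[1]>300: continue
    v=V[m]; print(a,ce,np.percentile(v,[5,25,50,75,95]))
    br=m&(V>195); p=plane(c,np.argwhere(br)[:,::-1],.133,True)
    print(br.sum(),cv2.minAreaRect((p[:,:2]*1000).astype(np.float32)),p.mean(0))
for z,pts in((.10,[(228,69),(397,68),(398,256),(248,257)]),(.004,[(37,65),(130,82),(111,240),(26,200)])): print(plane(c,pts,z,True).round(4))
cv2.imwrite('pics/w1z.png',cv2.resize(c['pixels'][90:240,270:370],None,fx=4,fy=4,interpolation=cv2.INTER_NEAREST))
E
```

```text
[[ 0.138  0.951  0.277  0.6  ]
 [-0.99   0.133  0.035 -0.191]
 [-0.003 -0.279  0.96   0.363]
 [ 0.     0.     0.     1.   ]]
1351 [315.39970392 173.54330126] [145.5 194.  208.  210.  212. ]
996 ((548.3290405273438, -193.9379425048828), (66.30640411376953, 9.27257251739502), 10.55151081085205) [ 0.54938281 -0.19371416  0.133     ]
[[ 0.6253 -0.107   0.1   ]
 [ 0.6451 -0.2501  0.1   ]
 [ 0.4741 -0.2844  0.1   ]
 [ 0.4528 -0.1401  0.1   ]]
[[0.649  0.2737 0.004 ]
 [0.6148 0.062  0.004 ]
 [0.3825 0.1017 0.004 ]
 [0.4151 0.318  0.004 ]]
```

View pics/w1z.png

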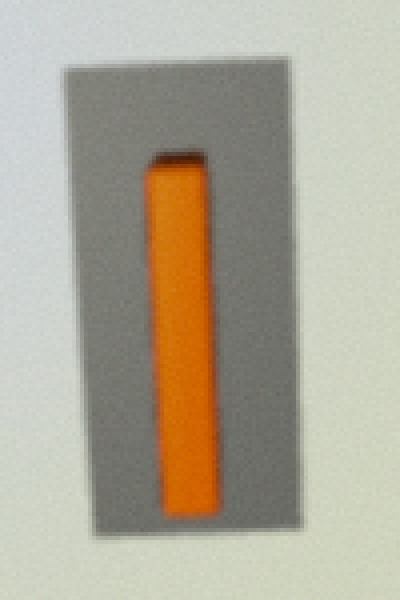

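```bash
python3 - <<'E'
from h import *
plan(np.array([.549,-.1943,.245]),Rdown(-79.5),4)
E
```

```text
from [ 0.5189 -0.2014  0.2828] turn(tool)deg [-0.2  0.2 -2.3] dist 0.049 q [-0.44  0.33  1.53  0.    1.29  0.99] t 3.6167
0 t [ 0.19 -0.02  0.24] r [-0.01  0.01 -0.14]
1 t [ 0.19 -0.01  0.24] r [-0.01  0.01 -0.14]
2 t [ 0.19 -0.01  0.24] r [-0.01  0.01 -0.14]
3 t [ 0.19 -0.01  0.24] r [-0.01  0.01 -0.14]
```

```bash
python3 -m pendant '[{"rx":-0.01,"ry":0.01,"rz":-0.14,"tx":0.19,"ty":-0.01,"tz":0.24,"grip":-1},{"rx":-0.01,"ry":0.01,"rz":-0.14,"tx":0.19,"ty":-0.01,"tz":0.24,"grip":-1},{"rx":-0.01,"ry":0.01,"rz":-0.14,"tx":0.19,"ty":-0.01,"tz":0.24,"grip":-1},{"rx":-0.01,"ry":0.01,"rz":-0.14,"tx":0.19,"ty":-0.01,"tz":0.24,"grip":-1},{"rx":0,"ry":0,"rz":0,"tx":0,"ty":0,"tz":0,"grip":-1}]'; python3 - <<'E'
from h import *
plan(np.array([.549,-.1943,.196]),Rdown(-79.5),4)
E
```

```text
time_s: 4.03
ee_pos: [0.5508, -0.1914, 0.2397]
eef_rot: [-3.141, 0.001, 0.193]
force: [-0.3, -0.7, -0.3]
grip_width: 0.0939
from [ 0.5508 -0.1914  0.2397] turn(tool)deg [-0.1  0.   0.6] dist 0.044 q [-0.4   0.43  1.5   0.    1.22  0.98] t 4.0333
0 t [-0.01  0.02  0.27] r [-0.    0.    0.03]
1 t [-0.01  0.02  0.27] r [-0.    0.    0.03]
2 t [-0.01  0.02  0.27] r [-0.    0.    0.03]
3 t [-0.01  0.02  0.27] r [-0.    0.    0.03]
```

```bash
python3 -m pendant '[{"rx":0,"ry":0,"rz":0.03,"tx":-0.01,"ty":0.02,"tz":0.26,"grip":-1},{"rx":0,"ry":0,"rz":0.03,"tx":-0.01,"ty":0.02,"tz":0.26,"grip":-1},{"rx":0,"ry":0,"rz":0.03,"tx":-0.01,"ty":0.02,"tz":0.26,"grip":-1},{"rx":0,"ry":0,"rz":0.03,"tx":-0.01,"ty":0.02,"tz":0.24,"grip":-1},{"rx":0,"ry":0,"rz":0,"tx":0,"ty":0,"tz":0,"grip":-1}]'; python3 - <<'E'
from h import *
plan(np.array([.549,-.1943,.196]),Rdown(-79.5),1)
E
```

```text
time_s: 4.45
ee_pos: [0.5496, -0.1939, 0.1933]
eef_rot: [-3.139, 0.002, 0.186]
force: [0.0, 0.1, -1.1]
grip_width: 0.0941
from [ 0.5496 -0.1939  0.1933] turn(tool)deg [-0.1  0.1  0.2] dist 0.003 q [-0.4   0.48  1.54  0.    1.13  0.98] t 4.45
0 t [-0.02  0.01 -0.07] r [-0.03  0.03  0.04]
```

Well placed. Closing.

```bash
python3 -m pendant '[{"rx":0,"ry":0,"rz":0,"tx":0,"ty":0,"tz":-0.04,"grip":1},{"rx":0,"ry":0,"rz":0,"tx":0,"ty":0,"tz":0,"grip":1},{"rx":0,"ry":0,"rz":0,"tx":0,"ty":0,"tz":0,"grip":1},{"rx":0,"ry":0,"rz":0,"tx":0,"ty":0,"tz":0,"grip":1},{"rx":0,"ry":0,"rz":0,"tx":0,"ty":0,"tz":0,"grip":1},{"rx":0,"ry":0,"rz":0,"tx":0,"ty":0,"tz":0,"grip":1},{"rx":0,"ry":0,"rz":0,"tx":0,"ty":0,"tz":0,"grip":1},{"rx":0,"ry":0,"rz":0,"tx":0,"ty":0,"tz":0,"grip":1}]' 40
```

```text
time_s: 5.12
ee_pos: [0.5498, -0.1946, 0.1968]
eef_rot: [-3.141, -0.0, 0.185]
force: [-0.5, -0.6, 0.4]
grip_width: 0.0438
```

```bash
python3 -m pendant '[{"rx":0,"ry":0,"rz":0,"tx":0,"ty":0,"tz":0,"grip":1},{"rx":0,"ry":0,"rz":0,"tx":0,"ty":0,"tz":0,"grip":1},{"rx":0,"ry":0,"rz":0,"tx":0,"ty":0,"tz":0,"grip":1},{"rx":0,"ry":0,"rz":0,"tx":0,"ty":0,"tz":0,"grip":1},{"rx":0,"ry":0,"rz":0,"tx":0,"ty":0,"tz":0,"grip":1},{"rx":0,"ry":0,"rz":0,"tx":0,"ty":0,"tz":0,"grip":1},{"rx":0,"ry":0,"rz":0,"tx":0,"ty":0,"tz":0,"grip":1}]'
```

```text
time_s: 5.7
ee_pos: [0.5498, -0.1946, 0.197]
eef_rot: [-3.141, -0.0, 0.185]
force: [-0.3, 1.9, -0.2]
grip_width: 0.0121
```

```bash
python3 -m pendant '[{"rx":0,"ry":0,"rz":0,"tx":0,"ty":0,"tz":-0.1,"grip":1},{"rx":0,"ry":0,"rz":0,"tx":0,"ty":0,"tz":-0.2,"grip":1},{"rx":0,"ry":0,"rz":0,"tx":0,"ty":0,"tz":-0.3,"grip":1},{"rx":0,"ry":0,"rz":0,"tx":0,"ty":0,"tz":-0.4,"grip":1},{"rx":0,"ry":0,"rz":0,"tx":0,"ty":0,"tz":-0.4,"grip":1},{"rx":0,"ry":0,"rz":0,"tx":0,"ty":0,"tz":-0.4,"grip":1},{"rx":0,"ry":0,"rz":0,"tx":0,"ty":0,"tz":-0.4,"grip":1},{"rx":0,"ry":0,"rz":0,"tx":0,"ty":0,"tz":-0.4,"grip":1}]';python3 -m pendant '[{"rx":0,"ry":0,"rz":0,"tx":0,"ty":0,"tz":-0.4,"grip":1},{"rx":0,"ry":0,"rz":0,"tx":0,"ty":0,"tz":-0.2,"grip":1},{"rx":0,"ry":0,"rz":0,"tx":0,"ty":0,"tz":0,"grip":1}]'; python3 - <<'E'
from h import *
c=snap('scene','scene2')
plan(np.array([.5145,.191,.31]),Rdown(-99.4),24)
E
```

```text
time_s: 6.37
ee_pos: [0.5484, -0.194, 0.3062]
eef_rot: [-3.137, 0.006, 0.185]
force: [0.8, -0.6, -3.3]
grip_width: 0.0117
time_s: 6.62
ee_pos: [0.5485, -0.1941, 0.3378]
eef_rot: [-3.14, 0.001, 0.185]
force: [0.9, 0.1, -4.3]
grip_width: 0.0118
from [ 0.5485 -0.1941  0.3369] turn(tool)deg [-0.1  0.1 20. ] dist 0.388 q [-0.4   0.35  1.38  0.    1.42  0.98] t 6.6667
0 t [ 0.04 -0.4   0.03] r [-0.    0.    0.21]
1 t [ 0.03 -0.4   0.03] r [-0.    0.    0.21]
2 t [ 0.03 -0.4   0.03] r [-0.    0.    0.21]
3 t [ 0.02 -0.4   0.03] r [-0.    0.    0.21]
4 t [ 0.02 -0.4   0.03] r [-0.    0.    0.21]
5 t [ 0.01 -0.4   0.03] r [-0.    0.    0.21]
6 t [ 0.   -0.4   0.03] r [-0.    0.    0.21]
7 t [-0.   -0.4   0.03] r [-0.    0.    0.21]
8 t [-0.01 -0.4   0.03] r [-0.    0.    0.21]
9 t [-0.01 -0.4   0.03] r [-0.    0.    0.21]
10 t [-0.02 -0.4   0.03] r [-0.    0.    0.21]
11 t [-0.03 -0.4   0.03] r [-0.    0.    0.21]
12 t [-0.03 -0.4   0.03] r [-0.    0.    0.21]
13 t [-0.04 -0.4   0.03] r [-0.    0.    0.21]
14 t [-0.04 -0.4   0.03] r [-0.    0.    0.21]
15 t [-0.05 -0.4   0.03] r [-0.    0.    0.21]
16 t [-0.05 -0.4   0.03] r [-0.    0.    0.21]
17 t [-0.06 -0.4   0.03] r [-0.    0.    0.21]
18 t [-0.07 -0.4   0.03] r [-0.    0.    0.21]
19 t [-0.07 -0.4   0.03] r [-0.    0.    0.21]
20 t [-0.08 -0.4   0.03] r [-0.    0.    0.21]
21 t [-0.08 -0.39  0.03] r [-0.    0.    0.21]
22 t [-0.09 -0.39  0.03] r [-0.    0.    0.21]
23 t [-0.09 -0.39  0.03] r [-0.    0.    0.21]
```

View pics/scene2.png

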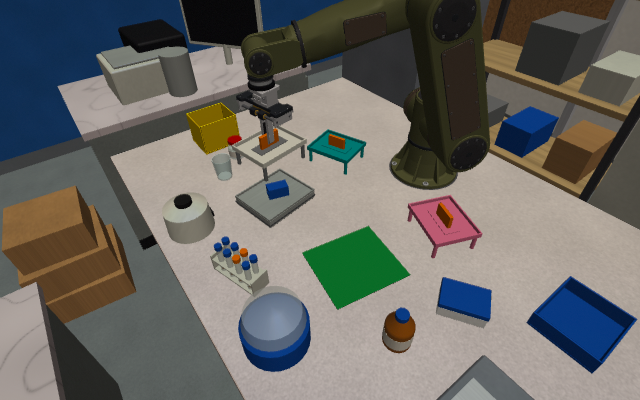

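The tray hangs level in the gripper and the blue insert is exposed at (278,189). Carrying on to the mat.

```bash
python3 -m pendant '[{"rx":0,"ry":0,"rz":0.1,"tx":0.02,"ty":-0.15,"tz":0,"grip":1},{"rx":0,"ry":0,"rz":0.2,"tx":0.03,"ty":-0.3,"tz":0.02,"grip":1},{"rx":0,"ry":0,"rz":0.2,"tx":0.03,"ty":-0.4,"tz":0.03,"grip":1},{"rx":0,"ry":0,"rz":0.2,"tx":0.02,"ty":-0.4,"tz":0.03,"grip":1},{"rx":0,"ry":0,"rz":0.2,"tx":0.02,"ty":-0.4,"tz":0.03,"grip":1},{"rx":0,"ry":0,"rz":0.2,"tx":0.01,"ty":-0.4,"tz":0.03,"grip":1},{"rx":0,"ry":0,"rz":0.2,"tx":0,"ty":-0.4,"tz":0.03,"grip":1},{"rx":0,"ry":0,"rz":0.2,"tx":0,"ty":-0.4,"tz":0.03,"grip":1}]';python3 -m pendant '[{"rx":0,"ry":0,"rz":0.2,"tx":-0.01,"ty":-0.4,"tz":0.03,"grip":1},{"rx":0,"ry":0,"rz":0.2,"tx":-0.02,"ty":-0.4,"tz":0.03,"grip":1},{"rx":0,"ry":0,"rz":0.2,"tx":-0.03,"ty":-0.4,"tz":0.03,"grip":1},{"rx":0,"ry":0,"rz":0.2,"tx":-0.03,"ty":-0.4,"tz":0.03,"grip":1},{"rx":0,"ry":0,"rz":0.2,"tx":-0.04,"ty":-0.4,"tz":0.03,"grip":1},{"rx":0,"ry":0,"rz":0.2,"tx":-0.04,"ty":-0.4,"tz":0.03,"grip":1},{"rx":0,"ry":0,"rz":0.2,"tx":-0.05,"ty":-0.4,"tz":0.03,"grip":1},{"rx":0,"ry":0,"rz":0.2,"tx":-0.05,"ty":-0.4,"tz":0.03,"grip":1}]';python3 - <<'E'
from h import *
plan(np.array([.5145,.191,.31]),Rdown(-99.4),6)
E
```

```text
time_s: 7.33
ee_pos: [0.5357, -0.0752, 0.3205]
eef_rot: [-3.136, 0.014, 0.069]
force: [0.4, -0.8, -2.9]
grip_width: 0.0116
time_s: 8.0
ee_pos: [0.5178, 0.0623, 0.3024]
eef_rot: [-3.137, 0.029, -0.05]
force: [0.1, -0.2, -4.1]
grip_width: 0.0116
from [0.5178 0.0623 0.3024] turn(tool)deg [-0.2  1.7  6.5] dist 0.129 q [0.05 0.25 1.59 0.01 1.33 1.67] t 8.0
0 t [-0.04 -0.53 -0.03] r [-0.01  0.07  0.27]
1 t [-0.05 -0.53 -0.03] r [-0.01  0.07  0.27]
2 t [-0.06 -0.53 -0.03] r [-0.01  0.07  0.27]
3 t [-0.07 -0.53 -0.03] r [-0.01  0.07  0.27]
4 t [-0.08 -0.53 -0.03] r [-0.01  0.07  0.27]
5 t [-0.09 -0.53 -0.03] r [-0.01  0.07  0.27]
```

```bash
python3 -m pendant '[{"rx":0,"ry":0.06,"rz":0.25,"tx":-0.03,"ty":-0.42,"tz":-0.02,"grip":1},{"rx":0,"ry":0.06,"rz":0.25,"tx":-0.04,"ty":-0.42,"tz":-0.02,"grip":1},{"rx":0,"ry":0.06,"rz":0.25,"tx":-0.05,"ty":-0.42,"tz":-0.02,"grip":1},{"rx":0,"ry":0.06,"rz":0.25,"tx":-0.06,"ty":-0.42,"tz":-0.02,"grip":1},{"rx":0,"ry":0.06,"rz":0.2,"tx":-0.06,"ty":-0.42,"tz":-0.02,"grip":1},{"rx":0,"ry":0.06,"rz":0.2,"tx":-0.07,"ty":-0.4,"tz":-0.02,"grip":1},{"rx":0,"ry":0.03,"rz":0.1,"tx":-0.04,"ty":-0.3,"tz":-0.01,"grip":1},{"rx":0,"ry":0,"rz":0,"tx":0,"ty":-0.1,"tz":0,"grip":1}]';python3 - <<'E'
from h import *
c=snap('wrist','wrist3')
plan(np.array([.5145,.191,.25]),Rdown(-99.4),6)
E
```

```text
time_s: 8.67
ee_pos: [0.5105, 0.1892, 0.2991]
eef_rot: [3.14, 0.016, -0.162]
force: [-0.3, -1.0, -2.3]
grip_width: 0.0118
from [0.5106 0.1891 0.2989] turn(tool)deg [0.1 0.9 0.2] dist 0.049 q [0.29 0.3  1.53 0.01 1.33 2.02] t 8.7167
0 t [ 0.02 -0.01  0.2 ] r [0.   0.04 0.01]
1 t [ 0.02 -0.01  0.2 ] r [0.   0.04 0.01]
2 t [ 0.02 -0.01  0.2 ] r [0.   0.04 0.01]
3 t [ 0.02 -0.01  0.2 ] r [0.   0.04 0.01]
4 t [ 0.02 -0.01  0.2 ] r [0.   0.04 0.01]
5 t [ 0.02 -0.01  0.2 ] r [0.   0.04 0.01]
```

View pics/wrist3.png

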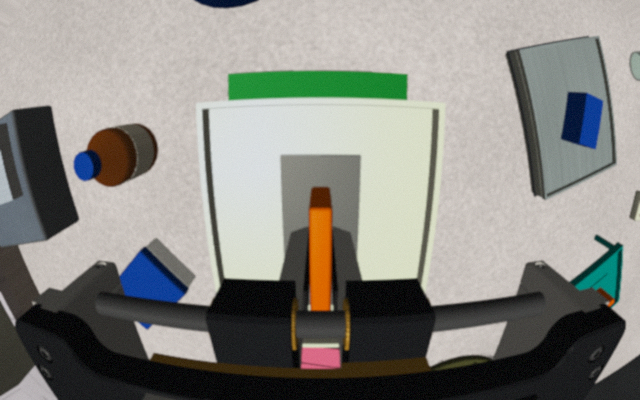

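```bash
python3 -m pendant '[{"rx":0,"ry":0.04,"rz":0.01,"tx":0.03,"ty":-0.02,"tz":0.2,"grip":1},{"rx":0,"ry":0.04,"rz":0.01,"tx":0.03,"ty":-0.02,"tz":0.3,"grip":1},{"rx":0,"ry":0.04,"rz":0.01,"tx":0.03,"ty":-0.02,"tz":0.3,"grip":1},{"rx":0,"ry":0.04,"rz":0.01,"tx":0.03,"ty":-0.02,"tz":0.3,"grip":1},{"rx":0,"ry":0.03,"rz":0.01,"tx":0.02,"ty":-0.02,"tz":0.3,"grip":1},{"rx":0,"ry":0.03,"rz":0,"tx":0.02,"ty":-0.01,"tz":0.3,"grip":1},{"rx":0,"ry":0,"rz":0,"tx":0.01,"ty":0,"tz":0.3,"grip":1},{"rx":0,"ry":0,"rz":0,"tx":0,"ty":0,"tz":0.1,"grip":1}]';python3 - <<'E'
from h import *
plan(np.array([.5145,.191,.171]),Rdown(-99.4),4)
E
```

```text
time_s: 9.38
ee_pos: [0.5165, 0.1873, 0.2051]
eef_rot: [3.137, 0.004, -0.168]
force: [-0.2, -0.2, -4.6]
grip_width: 0.0118
from [0.5165 0.1873 0.2051] turn(tool)deg [ 0.3  0.2 -0.2] dist 0.034 q [ 0.28  0.4   1.63 -0.    1.12  2.02] t 9.3833
0 t [-0.02 -0.02  0.21] r [ 0.02  0.01 -0.01]
1 t [-0.02 -0.02  0.21] r [ 0.02  0.01 -0.01]
2 t [-0.02 -0.02  0.21] r [ 0.02  0.01 -0.01]
3 t [-0.02 -0.02  0.21] r [ 0.02  0.01 -0.01]
```

```bash
python3 -m pendant '[{"rx":0.02,"ry":0.02,"rz":-0.01,"tx":-0.01,"ty":-0.03,"tz":0.2,"grip":1},{"rx":0.02,"ry":0.02,"rz":-0.01,"tx":-0.01,"ty":-0.03,"tz":0.2,"grip":1},{"rx":0.02,"ry":0.01,"rz":-0.01,"tx":-0.01,"ty":-0.02,"tz":0.15,"grip":1},{"rx":0.01,"ry":0,"rz":0,"tx":0,"ty":-0.01,"tz":0.07,"grip":1},{"rx":0,"ry":0,"rz":0,"tx":0,"ty":0,"tz":0.03,"grip":1}]';python3 - <<'E'
from h import *
plan(np.array([.5145,.191,.171]),Rdown(-99.4),1)
E
```

```text
time_s: 9.8
ee_pos: [0.5156, 0.1896, 0.1754]
eef_rot: [3.141, 0.002, -0.167]
force: [0.1, 0.5, -3.5]
grip_width: 0.012
from [0.5156 0.1896 0.1754] turn(tool)deg [ 0.   0.1 -0.2] dist 0.005 q [0.29 0.44 1.65 0.   1.06 2.02] t 9.8
0 t [-0.03 -0.03  0.11] r [ 0.    0.03 -0.04]
```

```bash
python3 -m pendant '[{"rx":0,"ry":0.01,"rz":0,"tx":0,"ty":0,"tz":0.06,"grip":1},{"rx":0,"ry":0.01,"rz":0,"tx":0,"ty":0,"tz":0.06,"grip":1},{"rx":0,"ry":0,"rz":0,"tx":0,"ty":0,"tz":0.03,"grip":1}]'
```

```text
time_s: 10.05
ee_pos: [0.5159, 0.1898, 0.1709]
eef_rot: [-3.141, -0.001, -0.166]
force: [-12.7, -4.9, 22.6]
grip_width: 0.0119
```

```bash
python3 -m pendant '[{"rx":0,"ry":0,"rz":0,"tx":0,"ty":0,"tz":-0.02,"grip":1},{"rx":0,"ry":0,"rz":0,"tx":0,"ty":0,"tz":0,"grip":-1},{"rx":0,"ry":0,"rz":0,"tx":0,"ty":0,"tz":0,"grip":-1},{"rx":0,"ry":0,"rz":0,"tx":0,"ty":0,"tz":0,"grip":-1},{"rx":0,"ry":0,"rz":0,"tx":0,"ty":0,"tz":0,"grip":-1},{"rx":0,"ry":0,"rz":0,"tx":0,"ty":0,"tz":0,"grip":-1},{"rx":0,"ry":0,"rz":0,"tx":0,"ty":0,"tz":0,"grip":-1},{"rx":0,"ry":0,"rz":0,"tx":0,"ty":0,"tz":0,"grip":-1}]'
```

```text
time_s: 10.72
ee_pos: [0.5171, 0.1902, 0.1741]
eef_rot: [-3.139, -0.007, -0.166]
force: [0.5, 0.4, 0.5]
grip_width: 0.0551
```

```bash
python3 -m pendant '[{"rx":0,"ry":0,"rz":0,"tx":0,"ty":0,"tz":-0.1,"grip":-1},{"rx":0,"ry":0,"rz":0,"tx":0,"ty":0,"tz":-0.3,"grip":-1},{"rx":0,"ry":0,"rz":0,"tx":0,"ty":0,"tz":-0.5,"grip":-1},{"rx":0,"ry":0,"rz":0,"tx":0,"ty":0,"tz":-0.6,"grip":-1},{"rx":0,"ry":0,"rz":0,"tx":0,"ty":0,"tz":-0.6,"grip":-1},{"rx":0,"ry":0,"rz":0,"tx":0,"ty":0,"tz":-0.6,"grip":-1},{"rx":0,"ry":0,"rz":0,"tx":0,"ty":0,"tz":-0.4,"grip":-1}]'; python3 - <<'E'
from h import *
snap('top','top4'); c=snap('wrist','wrist4'); snap('scene','scene4')
s=load('scene2'); 
cv2.imwrite('pics/s2z.png',cv2.resize(s['pixels'][165:225,230:320],None,fx=8,fy=8,interpolation=cv2.INTER_CUBIC))
t=load('top4'); cv2.imwrite('pics/t4z.png',cv2.resize(t['pixels'][150:245,210:405],None,fx=4,fy=4,interpolation=cv2.INTER_CUBIC))
E
```

```text
time_s: 11.3
ee_pos: [0.515, 0.1896, 0.3045]
eef_rot: [-3.141, -0.001, -0.166]
force: [-0.5, 0.6, 0.6]
grip_width: 0.0938
```

View pics/s2z.png

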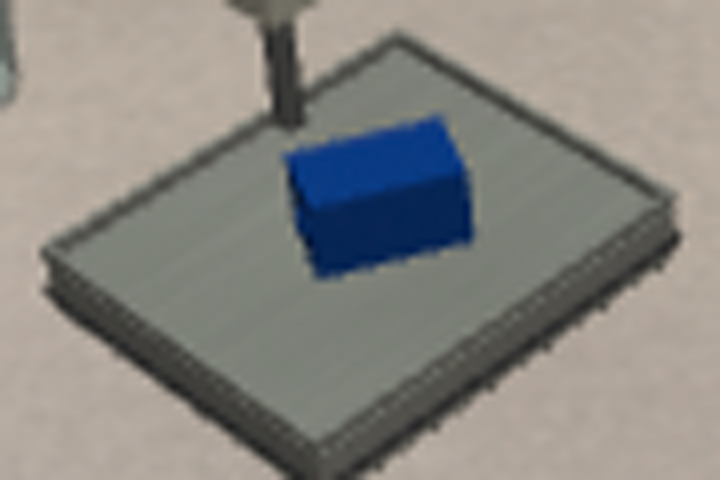

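View pics/t4z.png

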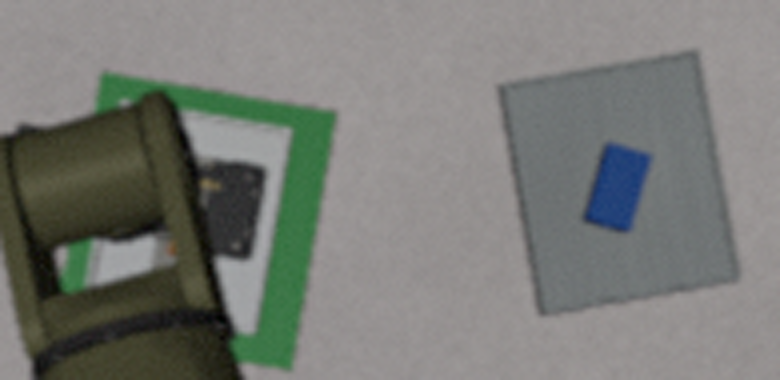

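View pics/wrist4.png

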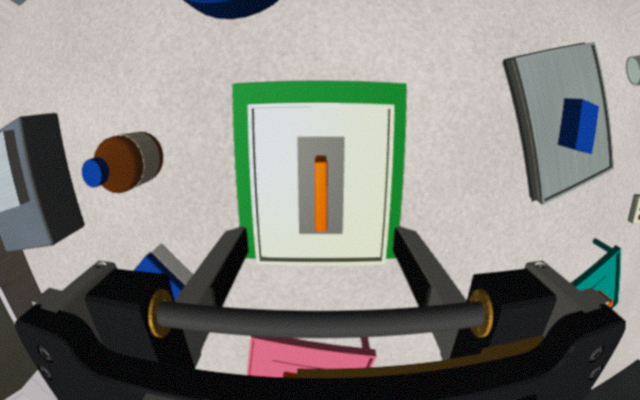

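View pics/scene4.png

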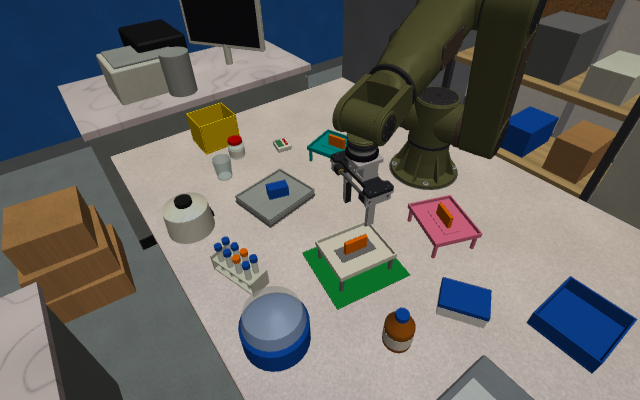

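```bash
python3 - <<'E'
from h import *
c=load('wrist4')
print('mat far',plane(c,[(233,84),(406,84)],.004,True).round(4))
print('rim',plane(c,[(247,104),(394,104),(389,262),(255,262)],.074,True).round(4))
H,S,V=cv2.split(cv2.cvtColor(c['pixels'],cv2.COLOR_BGR2HSV))
for a,ce,m in blobs((H>3)&(H<20)&(S>150)&(V>185),200):
    if ce[1]<300: print('handle',cv2.minAreaRect((plane(c,np.argwhere(m)[:,::-1],.107,True)[:,:2]*1000).astype(np.float32)))
t=load('top4'); T=lambda x,y:(210+x/4-.4,150+y/4-.4)
p=plane(t,[T(*q) for q in((609,143),(650,154),(630,232),(584,221))],.07); print(p.round(4),p.mean(0))
s=load('scene2');S_=lambda x,y:(230+x/8-.4,165+y/8-.4)
p=plane(s,[S_(*q) for q in((290,155),(438,118),(470,180),(320,208))],.07); print(p.round(4),p.mean(0))
p=plane(t,[T(*q) for q in((100,73),(336,113),(292,370))],.004);print('mat top',p.round(4),(p[0]+p[2])/2)
E
```

```text
mat far [[0.6499 0.279  0.004 ]
 [0.6136 0.0656 0.004 ]]
rim [[0.6161 0.2495 0.074 ]
 [0.5911 0.1016 0.074 ]
 [0.4156 0.1265 0.074 ]
 [0.4415 0.2801 0.074 ]]
handle ((515.2101440429688, 190.90640258789062), (9.786239624023438, 66.21330261230469), 80.42224884033203)
[[ 0.5786 -0.1759  0.07  ]
 [ 0.5692 -0.2116  0.07  ]
 [ 0.5011 -0.1941  0.07  ]
 [ 0.5104 -0.1541  0.07  ]] [ 0.53979699 -0.18392088  0.07      ]
[[ 0.5699 -0.2116  0.07  ]
 [ 0.5058 -0.1938  0.07  ]
 [ 0.5178 -0.15    0.07  ]
 [ 0.5778 -0.1734  0.07  ]] [ 0.54284287 -0.1821872   0.07      ]
mat top [[0.6465 0.2808 0.004 ]
 [0.6113 0.065  0.004 ]
 [0.3774 0.1027 0.004 ]] [0.51198105 0.19171239 0.004     ]
```

```bash
python3 - <<'E'
from h import *
plan(np.array([.298,-.198,.25]),Rdown(-15.5),23)
E
```

```text
from [0.5151 0.1897 0.3028] turn(tool)deg [  0.   -0.1 -84. ] dist 0.447 q [ 0.29  0.3   1.52 -0.    1.32  2.02] t 11.45
0 t [-0.16  0.45  0.06] r [ 0.   -0.   -0.91]
1 t [-0.19  0.44  0.06] r [ 0.   -0.   -0.91]
2 t [-0.22  0.43  0.06] r [ 0.   -0.   -0.91]
3 t [-0.25  0.42  0.06] r [ 0.   -0.   -0.91]
4 t [-0.27  0.4   0.06] r [ 0.   -0.   -0.91]
5 t [-0.3   0.38  0.06] r [ 0.   -0.   -0.91]
6 t [-0.32  0.36  0.06] r [ 0.   -0.   -0.91]
7 t [-0.34  0.34  0.06] r [ 0.   -0.   -0.91]
8 t [-0.36  0.32  0.06] r [ 0.   -0.   -0.91]
9 t [-0.38  0.29  0.06] r [ 0.   -0.   -0.91]
10 t [-0.4   0.27  0.06] r [ 0.   -0.   -0.91]
11 t [-0.42  0.24  0.06] r [ 0.   -0.   -0.91]
12 t [-0.43  0.22  0.06] r [ 0.   -0.   -0.91]
13 t [-0.45  0.19  0.06] r [ 0.   -0.   -0.91]
14 t [-0.46  0.16  0.06] r [ 0.   -0.   -0.91]
15 t [-0.47  0.13  0.06] r [ 0.   -0.   -0.91]
16 t [-0.47  0.1   0.06] r [ 0.   -0.   -0.91]
17 t [-0.48  0.07  0.06] r [ 0.   -0.   -0.91]
18 t [-0.48  0.04  0.06] r [ 0.   -0.   -0.91]
19 t [-0.48  0.01  0.06] r [ 0.   -0.   -0.91]
20 t [-0.48 -0.02  0.06] r [ 0.   -0.   -0.91]
21 t [-0.48 -0.05  0.06] r [ 0.   -0.   -0.91]
22 t [-0.48 -0.08  0.06] r [ 0.   -0.   -0.91]
```

```bash
python3 -m pendant '[{"rx":0,"ry":0,"rz":-0.9,"tx":-0.16,"ty":0.45,"tz":0.04,"grip":-1},{"rx":0,"ry":0,"rz":-0.9,"tx":-0.19,"ty":0.44,"tz":0.04,"grip":-1},{"rx":0,"ry":0,"rz":-0.9,"tx":-0.22,"ty":0.43,"tz":0.04,"grip":-1},{"rx":0,"ry":0,"rz":-0.9,"tx":-0.25,"ty":0.42,"tz":0.04,"grip":-1},{"rx":0,"ry":0,"rz":-0.9,"tx":-0.27,"ty":0.4,"tz":0.04,"grip":-1},{"rx":0,"ry":0,"rz":-0.9,"tx":-0.3,"ty":0.38,"tz":0.04,"grip":-1},{"rx":0,"ry":0,"rz":-0.9,"tx":-0.32,"ty":0.36,"tz":0.04,"grip":-1},{"rx":0,"ry":0,"rz":-0.9,"tx":-0.34,"ty":0.34,"tz":0.04,"grip":-1}]';python3 -m pendant '[{"rx":0,"ry":0,"rz":-0.9,"tx":-0.36,"ty":0.32,"tz":0.04,"grip":-1},{"rx":0,"ry":0,"rz":-0.9,"tx":-0.38,"ty":0.29,"tz":0.04,"grip":-1},{"rx":0,"ry":0,"rz":-0.9,"tx":-0.4,"ty":0.27,"tz":0.04,"grip":-1},{"rx":0,"ry":0,"rz":-0.9,"tx":-0.42,"ty":0.24,"tz":0.04,"grip":-1},{"rx":0,"ry":0,"rz":-0.9,"tx":-0.43,"ty":0.22,"tz":0.04,"grip":-1},{"rx":0,"ry":0,"rz":-0.9,"tx":-0.44,"ty":0.19,"tz":0.04,"grip":-1},{"rx":0,"ry":0,"rz":-0.9,"tx":-0.45,"ty":0.16,"tz":0.04,"grip":-1},{"rx":0,"ry":0,"rz":-0.9,"tx":-0.46,"ty":0.13,"tz":0.04,"grip":-1}]';python3 - <<'E'
from h import *
plan(np.array([.298,-.198,.25]),Rdown(-15.5),8)
E
```

```text
time_s: 12.12
ee_pos: [0.4347, 0.0512, 0.2822]
eef_rot: [-3.139, 0.011, 0.361]
force: [-0.2, 0.4, 0.2]
grip_width: 0.0942
time_s: 12.78
ee_pos: [0.3556, -0.0906, 0.2631]
eef_rot: [-3.122, 0.015, 0.891]
force: [1.3, 0.2, -0.0]
grip_width: 0.0941
from [ 0.3556 -0.0906  0.2631] turn(tool)deg [ -1.3   0.6 -23.4] dist 0.123 q [-0.35 -0.07  2.03 -0.01  1.2   0.34] t 12.7833
0 t [-0.37  0.07  0.05] r [-0.04  0.02 -0.73]
1 t [-0.38  0.05  0.04] r [-0.04  0.02 -0.73]
2 t [-0.38  0.03  0.04] r [-0.04  0.02 -0.73]
3 t [-0.38  0.01  0.04] r [-0.04  0.02 -0.73]
4 t [-0.38 -0.01  0.04] r [-0.04  0.02 -0.73]
5 t [-0.38 -0.03  0.04] r [-0.04  0.02 -0.73]
6 t [-0.38 -0.05  0.04] r [-0.04  0.02 -0.73]
7 t [-0.38 -0.06  0.04] r [-0.04  0.02 -0.73]
```

```bash
python3 -m pendant '[{"rx":-0.04,"ry":0.02,"rz":-0.73,"tx":-0.38,"ty":0.07,"tz":0.02,"grip":-1},{"rx":-0.04,"ry":0.02,"rz":-0.73,"tx":-0.38,"ty":0.05,"tz":0.02,"grip":-1},{"rx":-0.04,"ry":0.02,"rz":-0.73,"tx":-0.38,"ty":0.03,"tz":0.02,"grip":-1},{"rx":-0.04,"ry":0.02,"rz":-0.73,"tx":-0.38,"ty":0.01,"tz":0.02,"grip":-1},{"rx":-0.04,"ry":0.02,"rz":-0.73,"tx":-0.38,"ty":-0.01,"tz":0.02,"grip":-1},{"rx":-0.04,"ry":0.02,"rz":-0.7,"tx":-0.38,"ty":-0.03,"tz":0.02,"grip":-1},{"rx":-0.04,"ry":0.02,"rz":-0.6,"tx":-0.3,"ty":-0.05,"tz":0.02,"grip":-1},{"rx":0,"ry":0,"rz":0,"tx":0,"ty":0,"tz":0,"grip":-1}]';python3 - <<'E'
from h import *
c=snap('wrist','wrist5')
plan(np.array([.298,-.198,.25]),Rdown(-15.5),1)
E
```

```text
time_s: 13.45
ee_pos: [0.2985, -0.1862, 0.2516]
eef_rot: [-3.127, -0.002, 1.256]
force: [0.1, 0.3, 0.3]
grip_width: 0.0938
from [ 0.2989 -0.1856  0.2516] turn(tool)deg [-0.9 -0.1 -2.7] dist 0.013 q [-0.66 -0.09  2.08 -0.    1.17 -0.34] t 13.5
0 t [-0.3   0.08  0.04] r [-0.21 -0.04 -0.68]
```

View pics/wrist5.png

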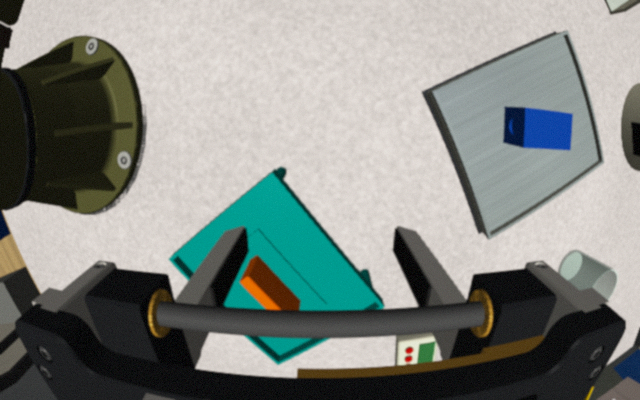

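```bash
python3 - <<'E'
from h import *
c=load('wrist5')
im=c['pixels'][95:165,490:590].astype(float); im=np.clip(im*1.7,0,255).astype(np.uint8)
cv2.imwrite('pics/w5z.png',cv2.resize(im,None,fx=8,fy=8,interpolation=cv2.INTER_CUBIC))
E
```

```text
(no output)
```

View pics/w5z.png

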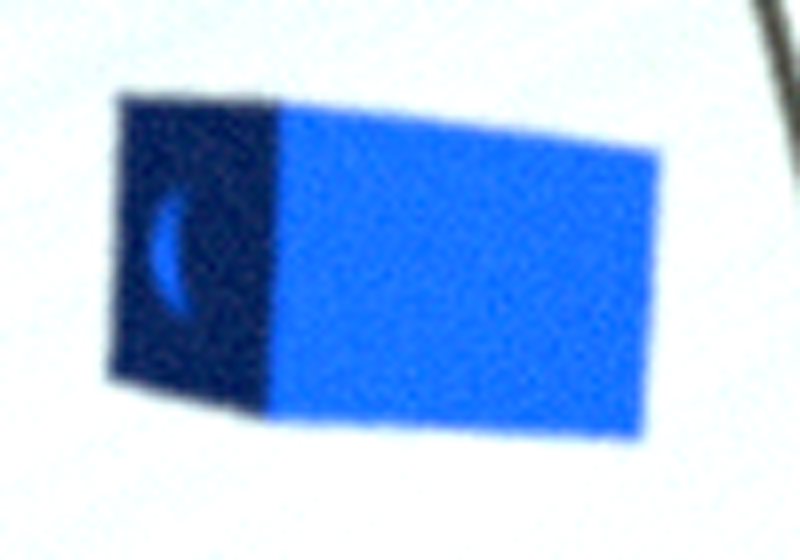

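The visible inner (robot-side) end shows a narrow lit crescent at (511,125), with a floor in the end-face colour beyond it. That fits the 4 mm recess: about 7 mm of parallax at 60°, where a deep bore would be lit right across. So the bore should be at the outer end, and I'll confirm that once I hold it. First I refine the insert pose from this view, then go.

```bash
python3 - <<'E'
from h import *
c=load('wrist5'); Z=lambda x,y:(490+x/8-.4,95+y/8-.4)
p=plane(c,[Z(*q) for q in((278,103),(658,152),(640,437),(268,413))],.07,True); print(p.round(4),p.mean(0).round(4))
d=p[1]-p[0]+p[2]-p[3]; print(np.degrees(np.arctan2(d[1],d[0])), np.linalg.norm(d)/2, np.linalg.norm(p[0]-p[3]))
plan(np.array([.53,-.181,.25]),Rdown(-105.5),24)
E
```

```text
[[ 0.5133 -0.1561  0.07  ]
 [ 0.5802 -0.1757  0.07  ]
 [ 0.5693 -0.2127  0.07  ]
 [ 0.5032 -0.1929  0.07  ]] [ 0.5415 -0.1844  0.07  ]
-16.478949979480973 0.06937610603582607 0.03816901959998079
from [ 0.2989 -0.1856  0.2516] turn(tool)deg [-0.8  0.5 87.3] dist 0.231 q [-0.66 -0.09  2.08 -0.    1.17 -0.34] t 13.5
0 t [ 0.08  0.23 -0.  ] r [-0.01  0.01  0.91]
1 t [ 0.09  0.22 -0.  ] r [-0.01  0.01  0.91]
2 t [ 0.11  0.22 -0.  ] r [-0.01  0.01  0.91]
3 t [ 0.12  0.21 -0.  ] r [-0.01  0.01  0.91]
4 t [ 0.13  0.2  -0.  ] r [-0.01  0.01  0.91]
5 t [ 0.15  0.19 -0.  ] r [-0.01  0.01  0.91]
6 t [ 0.16  0.18 -0.  ] r [-0.01  0.01  0.91]
7 t [ 0.17  0.17 -0.  ] r [-0.01  0.01  0.91]
8 t [ 0.18  0.16 -0.  ] r [-0.01  0.01  0.91]
9 t [ 0.19  0.15 -0.  ] r [-0.01  0.01  0.91]
10 t [0.2  0.14 0.  ] r [-0.01  0.01  0.91]
11 t [0.21 0.12 0.  ] r [-0.01  0.01  0.91]
12 t [0.21 0.11 0.  ] r [-0.01  0.01  0.91]
13 t [0.22 0.1  0.  ] r [-0.01  0.01  0.91]
14 t [0.23 0.08 0.  ] r [-0.01  0.01  0.91]
15 t [0.23 0.07 0.  ] r [-0.01  0.01  0.91]
16 t [0.24 0.05 0.  ] r [-0.01  0.01  0.91]
17 t [0.24 0.04 0.  ] r [-0.01  0.01  0.91]
18 t [0.24 0.02 0.  ] r [-0.01  0.01  0.91]
19 t [0.24 0.01 0.  ] r [-0.01  0.01  0.91]
20 t [ 0.24 -0.01  0.  ] r [-0.01  0.01  0.91]
21 t [ 0.24 -0.02  0.  ] r [-0.01  0.01  0.91]
22 t [ 0.24 -0.04  0.  ] r [-0.01  0.01  0.91]
23 t [ 0.23 -0.05  0.  ] r [-0.01  0.01  0.91]
```

```bash
python3 -m pendant '[{"rx":0,"ry":0,"rz":0.92,"tx":0.08,"ty":0.23,"tz":-0.01,"grip":-1},{"rx":0,"ry":0,"rz":0.92,"tx":0.09,"ty":0.22,"tz":-0.01,"grip":-1},{"rx":0,"ry":0,"rz":0.92,"tx":0.11,"ty":0.22,"tz":-0.01,"grip":-1},{"rx":0,"ry":0,"rz":0.92,"tx":0.12,"ty":0.21,"tz":-0.01,"grip":-1},{"rx":0,"ry":0,"rz":0.92,"tx":0.13,"ty":0.2,"tz":-0.01,"grip":-1},{"rx":0,"ry":0,"rz":0.92,"tx":0.15,"ty":0.19,"tz":-0.01,"grip":-1},{"rx":0,"ry":0,"rz":0.92,"tx":0.16,"ty":0.18,"tz":-0.01,"grip":-1},{"rx":0,"ry":0,"rz":0.92,"tx":0.17,"ty":0.17,"tz":-0.01,"grip":-1}]';python3 -m pendant '[{"rx":0,"ry":0,"rz":0.92,"tx":0.18,"ty":0.16,"tz":-0.01,"grip":-1},{"rx":0,"ry":0,"rz":0.92,"tx":0.19,"ty":0.15,"tz":-0.01,"grip":-1},{"rx":0,"ry":0,"rz":0.92,"tx":0.2,"ty":0.14,"tz":-0.01,"grip":-1},{"rx":0,"ry":0,"rz":0.92,"tx":0.21,"ty":0.12,"tz":-0.01,"grip":-1},{"rx":0,"ry":0,"rz":0.92,"tx":0.21,"ty":0.11,"tz":-0.01,"grip":-1},{"rx":0,"ry":0,"rz":0.92,"tx":0.22,"ty":0.1,"tz":-0.01,"grip":-1},{"rx":0,"ry":0,"rz":0.92,"tx":0.23,"ty":0.08,"tz":-0.01,"grip":-1},{"rx":0,"ry":0,"rz":0.92,"tx":0.23,"ty":0.07,"tz":-0.01,"grip":-1}]';python3 - <<'E'
from h import *
plan(np.array([.53,-.181,.25]),Rdown(-106),7)
E
```

```text
time_s: 14.17
ee_pos: [0.3797, -0.1792, 0.2505]
eef_rot: [-3.12, 0.008, 0.703]
force: [-0.7, -0.8, -0.4]
grip_width: 0.094
time_s: 14.83
ee_pos: [0.4626, -0.174, 0.2481]
eef_rot: [-3.122, 0.025, 0.152]
force: [0.5, -0.6, 0.6]
grip_width: 0.0942
from [ 0.4626 -0.174   0.2481] turn(tool)deg [-0.8  1.7 24.7] dist 0.068 q [-0.43  0.24  1.73  0.    1.2   0.98] t 14.8333
0 t [ 0.23  0.06 -0.01] r [-0.03  0.06  0.88]
1 t [ 0.24  0.05 -0.01] r [-0.03  0.06  0.88]
2 t [ 0.24  0.03 -0.01] r [-0.03  0.06  0.88]
3 t [ 0.24  0.02 -0.01] r [-0.03  0.06  0.88]
4 t [ 0.24  0.   -0.01] r [-0.03  0.06  0.88]
5 t [ 0.24 -0.01 -0.01] r [-0.03  0.06  0.88]
6 t [ 0.24 -0.03 -0.01] r [-0.03  0.06  0.88]
```

```bash
python3 -m pendant '[{"rx":-0.03,"ry":0.06,"rz":0.88,"tx":0.23,"ty":0.06,"tz":-0.01,"grip":-1},{"rx":-0.03,"ry":0.06,"rz":0.88,"tx":0.23,"ty":0.05,"tz":-0.01,"grip":-1},{"rx":-0.03,"ry":0.06,"rz":0.88,"tx":0.23,"ty":0.03,"tz":-0.01,"grip":-1},{"rx":-0.03,"ry":0.06,"rz":0.88,"tx":0.23,"ty":0.02,"tz":-0.01,"grip":-1},{"rx":-0.03,"ry":0.06,"rz":0.88,"tx":0.22,"ty":0,"tz":-0.01,"grip":-1},{"rx":-0.03,"ry":0.06,"rz":0.85,"tx":0.2,"ty":-0.01,"tz":-0.01,"grip":-1},{"rx":-0.03,"ry":0.06,"rz":0.5,"tx":0.1,"ty":-0.03,"tz":-0.01,"grip":-1},{"rx":0,"ry":0,"rz":0,"tx":0,"ty":0,"tz":0,"grip":-1}]';python3 - <<'E'
from h import *
c=snap('wrist','wrist6')
plan(np.array([.5425,-.184,.18]),Rdown(-106),6)
im=c['pixels'][80:260,210:430]
cv2.imwrite('pics/w6z.png',cv2.resize(im,None,fx=3,fy=3,interpolation=cv2.INTER_CUBIC))
E
```

```text
time_s: 15.5
ee_pos: [0.5265, -0.1706, 0.2448]
eef_rot: [3.141, 0.008, -0.285]
force: [0.6, 0.5, -0.5]
grip_width: 0.0941
from [ 0.5261 -0.1706  0.2447] turn(tool)deg [ 0.   0.5 -0.2] dist 0.068 q [-0.38  0.36  1.58 -0.    1.21  1.47] t 15.55
0 t [0.08 0.03 0.27] r [ 0.    0.02 -0.01]
1 t [0.08 0.03 0.27] r [ 0.    0.02 -0.01]
2 t [0.08 0.03 0.27] r [ 0.    0.02 -0.01]
3 t [0.08 0.03 0.27] r [ 0.    0.02 -0.01]
4 t [0.08 0.03 0.27] r [ 0.    0.02 -0.01]
5 t [0.08 0.04 0.27] r [ 0.    0.02 -0.01]
```

View pics/w6z.png

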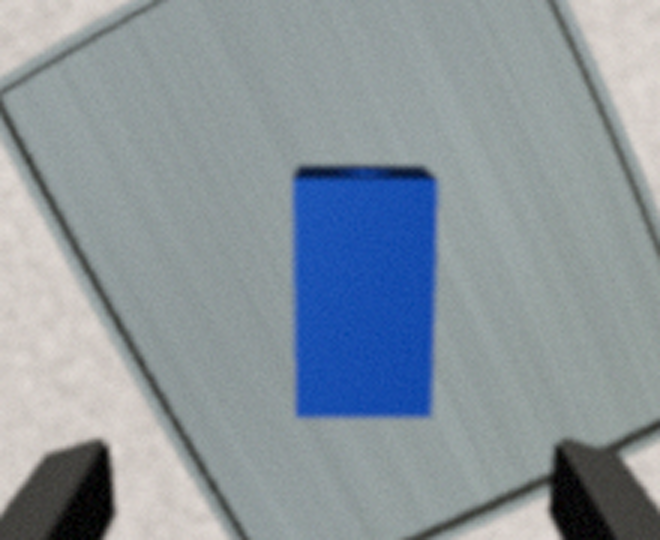

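The insert is well aligned with the tool. The outer end shows at the top edge, with a lit hole. Measuring its centre.

```bash
python3 - <<'E'
from h import *
c=load('wrist6'); Z=lambda x,y:(210+x/3-.33,80+y/3-.33)
p=plane(c,[Z(*q) for q in((295,180),(437,180),(431,416),(297,416))],.07,True); print(p.round(4),p.mean(0).round(4))
d=p[1]-p[2]+p[0]-p[3]; print(np.degrees(np.arctan2(d[1],d[0])), np.linalg.norm(d)/2, np.linalg.norm(p[0]-p[1]))
m=p.mean(0)
plan(np.array([m[0],m[1],.17]),Rdown(-106.3),5)
E
```

```text
[[ 0.5817 -0.176   0.07  ]
 [ 0.5708 -0.2135  0.07  ]
 [ 0.5045 -0.1942  0.07  ]
 [ 0.5156 -0.1564  0.07  ]] [ 0.5432 -0.185   0.07  ]
-16.36880157140389 0.06901829152803482 0.039097756307788216
from [ 0.5261 -0.1706  0.2447] turn(tool)deg [0.  0.5 0.1] dist 0.078 q [-0.38  0.36  1.58 -0.    1.21  1.47] t 15.55
0 t [0.1  0.05 0.37] r [0.   0.02 0.01]
1 t [0.1  0.05 0.37] r [0.   0.02 0.01]
2 t [0.1  0.05 0.37] r [0.   0.02 0.01]
3 t [0.1  0.05 0.37] r [0.   0.02 0.01]
4 t [0.1  0.05 0.37] r [0.   0.02 0.01]
```

```bash
python3 -m pendant '[{"rx":0,"ry":0.02,"rz":0.01,"tx":0.1,"ty":0.05,"tz":0.3,"grip":-1},{"rx":0,"ry":0.02,"rz":0.01,"tx":0.1,"ty":0.05,"tz":0.35,"grip":-1},{"rx":0,"ry":0.02,"rz":0.01,"tx":0.1,"ty":0.05,"tz":0.35,"grip":-1},{"rx":0,"ry":0.02,"rz":0,"tx":0.1,"ty":0.05,"tz":0.35,"grip":-1},{"rx":0,"ry":0.02,"rz":0,"tx":0.08,"ty":0.04,"tz":0.25,"grip":-1},{"rx":0,"ry":0,"rz":0,"tx":0,"ty":0,"tz":0.05,"grip":-1}]';python3 - <<'E'
from h import *
plan(np.array([.5432,-.185,.134]),Rdown(-106.3),4)
E
```

```text
time_s: 16.05
ee_pos: [0.5416, -0.1835, 0.1719]
eef_rot: [-3.141, 0.003, -0.28]
force: [-0.2, -0.3, -0.7]
grip_width: 0.0941
from [ 0.5416 -0.1835  0.1719] turn(tool)deg [-0.   0.2  0.3] dist 0.038 q [-0.39  0.49  1.59  0.    1.07  1.46] t 16.05
0 t [0.01 0.01 0.24] r [-0.    0.01  0.02]
1 t [0.01 0.01 0.24] r [-0.    0.01  0.02]
2 t [0.01 0.01 0.24] r [-0.    0.01  0.02]
3 t [0.01 0.01 0.24] r [-0.    0.01  0.02]
```

```bash
python3 -m pendant '[{"rx":0,"ry":0.01,"rz":0.02,"tx":0.01,"ty":0.01,"tz":0.22,"grip":-1},{"rx":0,"ry":0.01,"rz":0.02,"tx":0.01,"ty":0.01,"tz":0.22,"grip":-1},{"rx":0,"ry":0.01,"rz":0.02,"tx":0.01,"ty":0.01,"tz":0.22,"grip":-1},{"rx":0,"ry":0.01,"rz":0.01,"tx":0.01,"ty":0.01,"tz":0.15,"grip":-1},{"rx":0,"ry":0,"rz":0,"tx":0,"ty":0,"tz":0.04,"grip":-1}]';python3 - <<'E'
from h import *
plan(np.array([.5432,-.185,.134]),Rdown(-106.3),1)
E
```

```text
time_s: 16.47
ee_pos: [0.5423, -0.1853, 0.1344]
eef_rot: [-3.141, 0.0, -0.285]
force: [0.6, -0.0, -0.2]
grip_width: 0.094
from [ 0.5423 -0.1853  0.1344] turn(tool)deg [-0.  0. -0.] dist 0.001 q [-0.39  0.54  1.6   0.    1.    1.46] t 16.4667
0 t [ 0.02 -0.01  0.01] r [-0.01  0.   -0.  ]
```

```bash
python3 -m pendant '[{"rx":0,"ry":0,"rz":0,"tx":0.01,"ty":0,"tz":0,"grip":1},{"rx":0,"ry":0,"rz":0,"tx":0,"ty":0,"tz":0,"grip":1},{"rx":0,"ry":0,"rz":0,"tx":0,"ty":0,"tz":0,"grip":1},{"rx":0,"ry":0,"rz":0,"tx":0,"ty":0,"tz":0,"grip":1},{"rx":0,"ry":0,"rz":0,"tx":0,"ty":0,"tz":0,"grip":1},{"rx":0,"ry":0,"rz":0,"tx":0,"ty":0,"tz":0,"grip":1},{"rx":0,"ry":0,"rz":0,"tx":0,"ty":0,"tz":0,"grip":1},{"rx":0,"ry":0,"rz":0,"tx":0,"ty":0,"tz":0,"grip":1}]' 40; python3 -m pendant '[{"rx":0,"ry":0,"rz":0,"tx":0,"ty":0,"tz":0,"grip":1},{"rx":0,"ry":0,"rz":0,"tx":0,"ty":0,"tz":0,"grip":1},{"rx":0,"ry":0,"rz":0,"tx":0,"ty":0,"tz":0,"grip":1},{"rx":0,"ry":0,"rz":0,"tx":0,"ty":0,"tz":0,"grip":1}]'
```

```text
time_s: 17.13
ee_pos: [0.5433, -0.1855, 0.1358]
eef_rot: [-3.141, -0.002, -0.285]
force: [0.1, -0.8, -0.2]
grip_width: 0.0443
time_s: 17.47
ee_pos: [0.5433, -0.1855, 0.1359]
eef_rot: [-3.141, -0.002, -0.285]
force: [0.9, -1.0, -0.1]
grip_width: 0.0395
```

```bash
python3 -m pendant '[{"rx":0,"ry":0,"rz":0,"tx":0,"ty":0,"tz":-0.15,"grip":1},{"rx":0,"ry":0,"rz":0,"tx":0,"ty":0,"tz":-0.3,"grip":1},{"rx":0,"ry":0,"rz":0,"tx":0,"ty":0,"tz":-0.5,"grip":1},{"rx":0,"ry":0,"rz":0,"tx":0,"ty":0,"tz":-0.5,"grip":1},{"rx":0,"ry":0,"rz":0,"tx":0,"ty":0,"tz":-0.5,"grip":1},{"rx":0,"ry":0,"rz":0,"tx":0,"ty":0,"tz":-0.5,"grip":1},{"rx":0,"ry":0,"rz":0,"tx":0,"ty":0,"tz":-0.5,"grip":1},{"rx":0,"ry":0,"rz":0,"tx":0,"ty":0,"tz":-0.5,"grip":1}]'
python3 - <<'E'
from h import *
from scipy.optimize import least_squares
D=np.array([(.3003,1.5214,.5499,.3022),(.48,1.54,.5829,.1933),(.35,1.38,.5818,.3369),(-.07,2.03,.367,.263),(.54,1.6,.573,.1344),(.07,1.80,.445,.2997),(-.09,2.08,.352,.2516)])
def f(x):
    L1,L2,ph,h,r0=x; a=D[:,0];b=a+D[:,1]+ph
    return np.r_[r0+L1*np.sin(a)+L2*np.sin(b)-D[:,2], h+L1*np.cos(a)+L2*np.cos(b)-D[:,3]]
s=least_squares(f,[.45,.45,0,.1,0]);print(s.x,np.abs(s.fun).max())
o=ctrl.get_obs();print(o['qpos'].round(3),o['ee_pos'],o['force'])
E
```

```text
time_s: 18.13
ee_pos: [0.5411, -0.1847, 0.281]
eef_rot: [-3.14, 0.006, -0.285]
force: [-0.1, -0.6, -1.6]
grip_width: 0.0401
[ 0.42935388  0.45556998  0.0954505   0.04748959 -0.00584355] 0.0010166810702369744
[-3.930e-01  3.680e-01  1.482e+00  1.000e-03  1.297e+00  1.462e+00] [ 0.54114481 -0.18473157  0.28095906] [-0.12065749 -0.55458836 -1.5627532 ]
```

```bash
cat >> h.py <<'E'
def Rp(az,p):
    az,p=np.radians(az),np.radians(p); z=np.array([np.cos(az)*np.sin(p),np.sin(az)*np.sin(p),-np.cos(p)]); y=np.array([np.sin(az),-np.cos(az),0]); return np.stack([np.cross(y,z),y,z],1)
def rad(dr,dz,az=-22.5):
    p=ctrl.get_obs()['ee_pos']; a=np.radians(az); return p+np.array([np.cos(a)*dr,np.sin(a)*dr,dz])
E
python3 - <<'E'
from h import *
snap('wrist','wrist7')
plan(rad(.0,.08),Rp(-22.5,15),5)
E
```

```text
from [ 0.542  -0.1851  0.2856] turn(tool)deg [-0.8 14.9  6.2] dist 0.08 q [-0.39  0.36  1.48  0.    1.3   1.46] t 18.1833
0 t [ 0.  -0.  -0.4] r [-0.04  0.75  0.31]
1 t [ 0.02  0.   -0.4 ] r [-0.04  0.75  0.31]
2 t [ 0.04  0.   -0.4 ] r [-0.04  0.75  0.31]
3 t [ 0.06  0.   -0.4 ] r [-0.04  0.75  0.31]
4 t [ 0.08  0.   -0.39] r [-0.04  0.75  0.31]
```

View pics/wrist7.png

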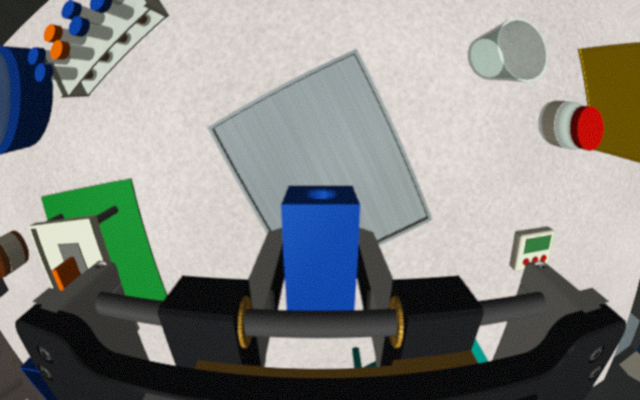

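```bash
python3 - <<'E'
from h import *
im=load('wrist7')['pixels'][178:218,270:370].astype(float)*1.8
cv2.imwrite('pics/w7z.png',cv2.resize(np.clip(im,0,255).astype(np.uint8),None,fx=8,fy=8,interpolation=cv2.INTER_CUBIC))
E
python3 -m pendant '[{"rx":-0.04,"ry":0.5,"rz":0.31,"tx":0,"ty":0,"tz":-0.4,"grip":1},{"rx":-0.04,"ry":0.75,"rz":0.31,"tx":0.02,"ty":0,"tz":-0.4,"grip":1},{"rx":-0.04,"ry":0.75,"rz":0.31,"tx":0.04,"ty":0,"tz":-0.4,"grip":1},{"rx":-0.04,"ry":0.75,"rz":0.31,"tx":0.06,"ty":0,"tz":-0.4,"grip":1},{"rx":-0.04,"ry":0.75,"rz":0.31,"tx":0.08,"ty":0,"tz":-0.4,"grip":1},{"rx":0,"ry":0.3,"rz":0,"tx":0,"ty":0,"tz":-0.1,"grip":1}]'
python3 - <<'E'
from h import *
o=ctrl.get_obs();q=o['qpos'];print(q.round(3),o['ee_pos'])
L1,L2,ph,h,r0=.42935,.45557,.09545,.04749,-.00584
a=q[1];b=a+q[2]+ph;p=np.pi-(q[1]+q[2]+q[4])
rW=r0+L1*np.sin(a)+L2*np.sin(b);zW=h+L1*np.cos(a)+L2*np.cos(b)
# project TCP into arm plane
r=np.hypot(*o['ee_pos'][:2]); print('pitch',np.degrees(p),'rW',rW,'zW-d',zW,'r',r,'d from r',(r-rW)/np.sin(p),'d from z',(o['ee_pos'][2]-zW)/(1-np.cos(p)))
plan(rad(.10,.16),Rp(-22.5,50),9)
E
```

```text
time_s: 18.68
ee_pos: [0.5405, -0.1843, 0.3781]
eef_rot: [-3.141, -0.28, -0.398]
force: [-0.2, -0.6, -1.3]
grip_width: 0.0398
[-0.392  0.195  1.492 -0.002  1.174  1.577] [ 0.54047487 -0.18428082  0.37806898]
pitch 16.05963599499188 rW 0.5227120559636734 zW-d 0.372879833924837 r 0.5710275838896024 d from r 0.1746527051211098 d from z 0.1329673210034508
from [ 0.5405 -0.1843  0.3781] turn(tool)deg [ 0.2 33.9 -0.3] dist 0.189 q [-0.39  0.19  1.49 -0.    1.17  1.58] t 18.6833
0 t [ 0.39 -0.   -0.35] r [ 0.    0.94 -0.01]
1 t [ 0.41 -0.   -0.32] r [ 0.    0.94 -0.01]
2 t [ 0.43 -0.   -0.3 ] r [ 0.    0.94 -0.01]
3 t [ 0.45 -0.   -0.27] r [ 0.    0.94 -0.01]
4 t [ 0.47 -0.   -0.24] r [ 0.    0.94 -0.01]
5 t [ 0.48 -0.   -0.21] r [ 0.    0.94 -0.01]
6 t [ 0.49 -0.   -0.17] r [ 0.    0.94 -0.01]
7 t [ 0.5  -0.   -0.14] r [ 0.    0.94 -0.01]
8 t [ 0.51 -0.   -0.11] r [ 0.    0.94 -0.01]
```

View pics/w7z.png

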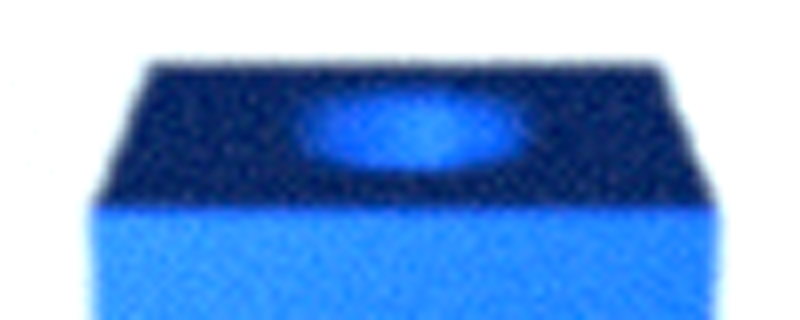

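```bash
python3 - <<'E'
from h import *
plan(rad(.09,.36),Rp(-22.5,90),21)
E
```

```text
from [ 0.5405 -0.1843  0.3781] turn(tool)deg [ 0.3 73.9 -0.2] dist 0.371 q [-0.39  0.19  1.49 -0.    1.17  1.58] t 18.6833
0 t [ 0.22 -0.   -0.38] r [ 0.    0.88 -0.  ]
1 t [ 0.24 -0.   -0.37] r [ 0.    0.88 -0.  ]
2 t [ 0.27 -0.   -0.35] r [ 0.    0.88 -0.  ]
3 t [ 0.29 -0.   -0.34] r [ 0.    0.88 -0.  ]
4 t [ 0.31 -0.   -0.32] r [ 0.    0.88 -0.  ]
5 t [ 0.33 -0.   -0.3 ] r [ 0.    0.88 -0.  ]
6 t [ 0.34 -0.   -0.28] r [ 0.    0.88 -0.  ]
7 t [ 0.36 -0.   -0.26] r [ 0.    0.88 -0.  ]
8 t [ 0.38 -0.   -0.23] r [ 0.    0.88 -0.  ]
9 t [ 0.39 -0.   -0.21] r [ 0.    0.88 -0.  ]
10 t [ 0.4  -0.   -0.18] r [ 0.    0.88 -0.  ]
11 t [ 0.41 -0.   -0.16] r [ 0.    0.88 -0.  ]
12 t [ 0.42 -0.   -0.13] r [ 0.    0.88 -0.  ]
13 t [ 0.43 -0.   -0.11] r [ 0.    0.88 -0.  ]
14 t [ 0.43 -0.   -0.08] r [ 0.    0.88 -0.  ]
15 t [ 0.44 -0.   -0.05] r [ 0.    0.88 -0.  ]
16 t [ 0.44 -0.   -0.03] r [ 0.    0.88 -0.  ]
17 t [ 0.44 -0.   -0.  ] r [ 0.    0.88 -0.  ]
18 t [ 0.44 -0.    0.03] r [ 0.    0.88 -0.  ]
19 t [ 0.44 -0.    0.05] r [ 0.    0.88 -0.  ]
20 t [ 0.43 -0.    0.08] r [ 0.    0.88 -0.  ]
```

```bash
python3 -m pendant '[{"rx":0,"ry":0.7,"rz":0,"tx":0.22,"ty":0,"tz":-0.38,"grip":1},{"rx":0,"ry":0.85,"rz":0,"tx":0.24,"ty":0,"tz":-0.37,"grip":1},{"rx":0,"ry":0.85,"rz":0,"tx":0.27,"ty":0,"tz":-0.35,"grip":1},{"rx":0,"ry":0.85,"rz":0,"tx":0.29,"ty":0,"tz":-0.34,"grip":1},{"rx":0,"ry":0.85,"rz":0,"tx":0.31,"ty":0,"tz":-0.32,"grip":1},{"rx":0,"ry":0.85,"rz":0,"tx":0.33,"ty":0,"tz":-0.3,"grip":1},{"rx":0,"ry":0.85,"rz":0,"tx":0.34,"ty":0,"tz":-0.28,"grip":1},{"rx":0,"ry":0.85,"rz":0,"tx":0.36,"ty":0,"tz":-0.26,"grip":1}]'; python3 - <<'E'
from h import *
p=ctrl.get_obs()['ee_pos'];a=np.radians(-22.5)
plan(np.array([.5405+.09*np.cos(a),-.1843+.09*np.sin(a),.738]),Rp(-22.5,90),13)
E
```

```text
time_s: 19.35
ee_pos: [0.5735, -0.198, 0.5226]
eef_rot: [3.138, -0.765, -0.39]
force: [-0.8, 0.3, -1.5]
grip_width: 0.0398
from [ 0.5735 -0.198   0.5226] turn(tool)deg [ 0.1 46.2  0.1] dist 0.222 q [-0.39  0.09  1.39 -0.    0.91  1.57] t 19.35
0 t [ 0.36  0.   -0.23] r [0.   0.89 0.  ]
1 t [ 0.38  0.   -0.2 ] r [0.   0.89 0.  ]
2 t [ 0.39  0.   -0.18] r [0.   0.89 0.  ]
3 t [ 0.4   0.   -0.16] r [0.   0.89 0.  ]
4 t [ 0.41  0.   -0.13] r [0.   0.89 0.  ]
5 t [ 0.41  0.   -0.11] r [0.   0.89 0.  ]
6 t [ 0.42  0.   -0.08] r [0.   0.89 0.  ]
7 t [ 0.42  0.   -0.05] r [0.   0.89 0.  ]
8 t [ 0.43  0.   -0.03] r [0.   0.89 0.  ]
9 t [ 0.43  0.   -0.  ] r [0.   0.89 0.  ]
10 t [0.43 0.   0.03] r [0.   0.89 0.  ]
11 t [0.42 0.   0.05] r [0.   0.89 0.  ]
12 t [ 0.42 -0.    0.08] r [0.   0.89 0.  ]
```

```bash
python3 -m pendant '[{"rx":0,"ry":0.88,"rz":0,"tx":0.36,"ty":0,"tz":-0.23,"grip":1},{"rx":0,"ry":0.88,"rz":0,"tx":0.38,"ty":0,"tz":-0.2,"grip":1},{"rx":0,"ry":0.88,"rz":0,"tx":0.39,"ty":0,"tz":-0.18,"grip":1},{"rx":0,"ry":0.88,"rz":0,"tx":0.4,"ty":0,"tz":-0.16,"grip":1},{"rx":0,"ry":0.88,"rz":0,"tx":0.41,"ty":0,"tz":-0.13,"grip":1},{"rx":0,"ry":0.88,"rz":0,"tx":0.41,"ty":0,"tz":-0.11,"grip":1},{"rx":0,"ry":0.88,"rz":0,"tx":0.42,"ty":0,"tz":-0.08,"grip":1},{"rx":0,"ry":0.88,"rz":0,"tx":0.42,"ty":0,"tz":-0.05,"grip":1}]'; python3 - <<'E'
from h import *
p=ctrl.get_obs()['ee_pos'];a=np.radians(-22.5)
plan(np.array([.5405+.09*np.cos(a),-.1843+.09*np.sin(a),.738]),Rp(-22.5,90),5)
E
```

```text
time_s: 20.02
ee_pos: [0.6038, -0.21, 0.6657]
eef_rot: [3.111, -1.284, -0.361]
force: [-0.3, -0.8, -1.2]
grip_width: 0.0397
from [ 0.6038 -0.21    0.6657] turn(tool)deg [-0.1 16.4  0.5] dist 0.076 q [-0.39  0.07  1.26 -0.    0.53  1.56] t 20.0167
0 t [0.38 0.01 0.  ] r [-0.    0.82  0.03]
1 t [0.38 0.01 0.02] r [-0.    0.82  0.03]
2 t [0.37 0.   0.04] r [-0.    0.82  0.03]
3 t [0.37 0.   0.07] r [-0.    0.82  0.03]
4 t [0.37 0.   0.09] r [-0.    0.82  0.03]
```

```bash
python3 -m pendant '[{"rx":0,"ry":0.82,"rz":0.03,"tx":0.38,"ty":0.01,"tz":0,"grip":1},{"rx":0,"ry":0.82,"rz":0.03,"tx":0.38,"ty":0.01,"tz":0.02,"grip":1},{"rx":0,"ry":0.8,"rz":0.03,"tx":0.37,"ty":0,"tz":0.04,"grip":1},{"rx":0,"ry":0.7,"rz":0.03,"tx":0.3,"ty":0,"tz":0.05,"grip":1},{"rx":0,"ry":0.5,"rz":0.02,"tx":0.2,"ty":0,"tz":0.05,"grip":1},{"rx":0,"ry":0,"rz":0,"tx":0,"ty":0,"tz":0,"grip":1}]'; python3 - <<'E'
from h import *
snap('wrist','wrist8');snap('scene','scene8');snap('top','top8')
plan(ctrl.get_obs()['ee_pos'],Rp(-22.5,90),1)
for n,(r0,r1,c0,c1) in(('wrist8',(130,330,230,410)),('scene8',(30,230,150,390)),('top8',(110,250,310,480))):
    im=load(n)['pixels'][r0:r1,c0:c1]; cv2.imwrite('pics/'+n+'z.png',cv2.resize(im,None,fx=3,fy=3,interpolation=cv2.INTER_CUBIC))
E
```

```text
time_s: 20.52
ee_pos: [0.6206, -0.2175, 0.7359]
eef_rot: [2.88, -1.558, -0.13]
force: [0.9, 0.2, -2.0]
grip_width: 0.0397
from [ 0.6205 -0.2174  0.7344] turn(tool)deg [-0.1  1.   0.2] dist 0.0 q [-0.39  0.1   1.17  0.01  0.32  1.56] t 20.6667
0 t [0. 0. 0.] r [-0.03  0.24  0.04]
```

View pics/wrist8z.png

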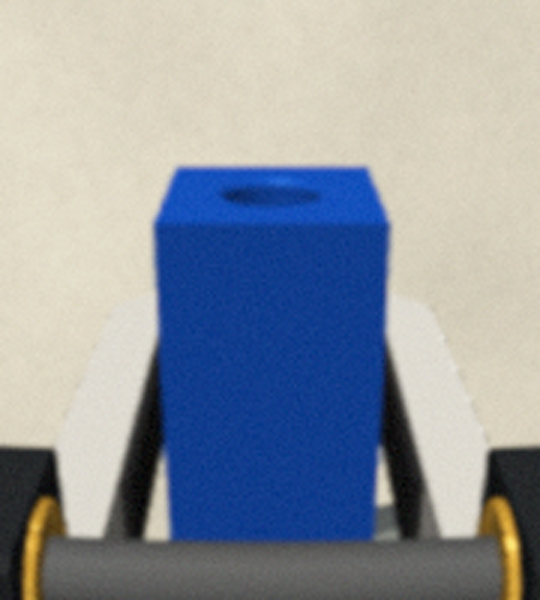

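View pics/scene8.png

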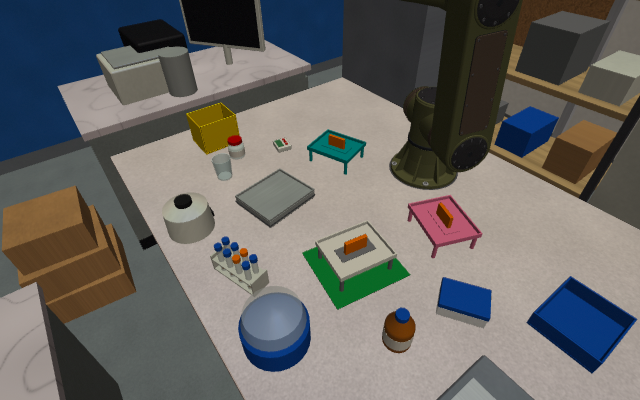

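View pics/top8z.png

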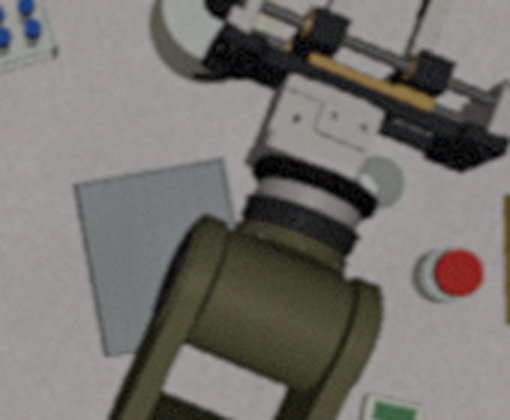

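```bash
python3 - <<'E'
from h import *
c=load('top8'); u=proj(c,[.6927,-.247,.77])[0]; print(u)
x,y=u.astype(int); im=c['pixels'][max(0,y-40):y+40,x-50:x+50].astype(float)*1.5
cv2.imwrite('pics/t8z.png',cv2.resize(np.clip(im,0,255).astype(np.uint8),None,fx=7,fy=7,interpolation=cv2.INTER_CUBIC))
E
```

```text
[456.81959222  76.36910317]
```

View pics/t8z.png

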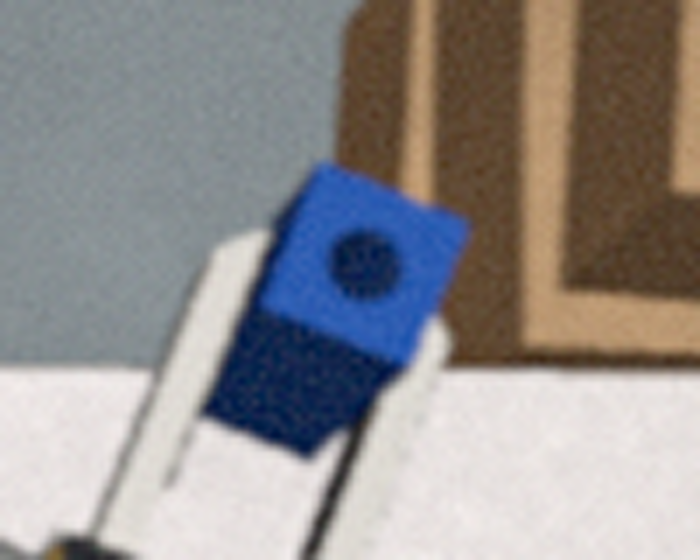

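The top view shows the hole fully dark from above and the end face bright, so the bore is up. Its edges in the wrist view, (282–359, 205), match the picture just after lifting, so it hasn't slipped. The tool is still 1° short of level, so I'll trim that.

```bash
python3 -m pendant '[{"rx":0,"ry":0.2,"rz":0.04,"tx":0,"ty":0,"tz":0,"grip":1},{"rx":0,"ry":0.08,"rz":0.02,"tx":0,"ty":0,"tz":0,"grip":1},{"rx":0,"ry":0,"rz":0,"tx":0,"ty":0,"tz":0,"grip":1},{"rx":0,"ry":0,"rz":0,"tx":0,"ty":0,"tz":0,"grip":1}]'; python3 - <<'E'
from h import *
o=ctrl.get_obs();R=Ro.from_euler('xyz',o['eef_rot']).as_matrix();print('tool x (bore)',R[:,0].round(4),'vel',np.abs(o['joint_vel']).max())
plan(o['ee_pos'],Rp(-22.5,90),1)
E
```

```text
time_s: 21.0
ee_pos: [0.6205, -0.2174, 0.733]
eef_rot: [-0.987, -1.57, -2.546]
force: [0.1, 0.2, -1.6]
grip_width: 0.0398
tool x (bore) [-1.1e-03 -7.0e-04  1.0e+00] vel 0.00790442220235996
from [ 0.6205 -0.2174  0.733 ] turn(tool)deg [-0.1 -0.  -0.1] dist 0.0 q [-0.39  0.1   1.18  0.01  0.29  1.56] t 21.0
0 t [0. 0. 0.] r [-0.03 -0.01 -0.02]
```

```bash
python3 -m pendant '[{"rx":0,"ry":0,"rz":0,"tx":0,"ty":0,"tz":0,"grip":1},{"rx":0,"ry":0,"rz":0,"tx":0,"ty":0,"tz":0,"grip":1},{"rx":0,"ry":0,"rz":0,"tx":0,"ty":0,"tz":0,"grip":1}]'; python3 - <<'E'
from h import *
c=snap('top','top9')
a=load('top0')['pixels'].astype(int);d=np.abs(c['pixels'].astype(int)-a).max(2)>50
for A,ce,m in blobs(d,25): print(A,ce.round())
c=snap('wrist','wrist9')
c=load('top9'); g=c['pixels'];H,S,V=cv2.split(cv2.cvtColor(g,cv2.COLOR_BGR2HSV))
for A,ce,m in blobs((H>3)&(H<20)&(S>120)&(V>60),40): print('orange',A,ce.round(1),plane(c,[ce],.107).round(3))
o=ctrl.get_obs();print(o['joint_vel'].round(3),Ro.from_euler('xyz',o['eef_rot']).as_matrix()[:,0].round(4),o['grip_width'])
E
```

```text
time_s: 21.25
ee_pos: [0.6204, -0.2173, 0.7329]
eef_rot: [-1.566, -1.57, -1.967]
force: [0.9, 0.1, -1.3]
grip_width: 0.0396
15086 [388. 242.]
96 [436.  79.]
2311 [256. 204.]
9605 [148. 341.]
2547 [257. 353.]
268 [329. 339.]
45 [252. 396.]
orange 65 [474.2  30. ] [[ 1.121 -0.564  0.107]]
orange 186 [474.1  65.1] [[ 0.996 -0.561  0.107]]
orange 56 [444.1 141.5] [[ 0.727 -0.453  0.107]]
orange 176 [189.  183.5] [[0.577 0.413 0.107]]
orange 81 [255.6 203.6] [[0.51  0.188 0.107]]
orange 93 [232.6 290. ] [[0.222 0.259 0.107]]
[-0.    -0.    -0.001 -0.001  0.     0.001] [-4.e-04 -9.e-04  1.e+00] 0.03969566799461716
```

View pics/top9.png

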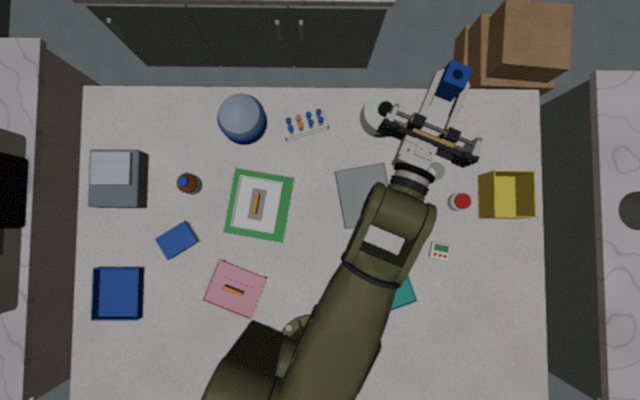

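The tray stands centred on the mat at (257,204), the other objects I can see are where they were, and the insert is held with its dark bore up at (458,73). Handing in.

```bash
python3 -c "
from station import ctrl
print(ctrl.hand_in())"
```

```text
the job is handed in; nothing more can be done
None
```

The white tray is standing upright and released on the green mat. The blue insert is held still in the gripper with its bore pointing straight up. I handed in at about 21 s of the 53 s allowed; no verdict is reported.

**Tray:** I lifted it by the orange handle and set it down within about 3 mm of the mat's centre, turned to match the mat. The set-down force peaked at about 26 N on the wrist sensor (12.7, 4.9 and 22.6 N by axis), well under the wrist limit.

**Which end is the bore:** The end nearest the robot showed only a thin lit crescent with a floor right behind it, which fits the 4 mm recess. The outer end was lit right across its opening. From above, its hole is fully dark while the end face around it is bright.

**Last checks:**
- **Insert:** the bore axis measures within 0.1° of vertical, assuming no slip in the grip. Its edges in the wrist view had not shifted since lifting.
- **Grip and height:** the opening is 39.7 mm on the 40 mm insert, with the joints essentially at rest. The insert's lower end is about 0.70 m above the bench.
- **Other things on the bench:** those visible in the last overhead picture are where they started. The arm partly hid the turquoise tray and the beaker there, but an earlier view from the side, with the arm in nearly the same pose, showed both in place.

**Disagreements:** the overhead and scene cameras differed by up to about 8 mm on the tray's position, so I used the close-up wrist camera for the grasps. For the mat centre, the estimates I averaged for placing agreed to within about 4 mm.

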